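Charge the tea pot from the slide-top tea chest and lock its lid

ROBOT

A 6-joint arm with a two-finger parallel gripper is mounted at the origin on the work surface. World frame = base frame: x ahead of the robot, y to its left, z up, the work surface at z = 0. Lengths are in mm, angles in degrees, forces in N, time in s.
With the tool pointing down it reaches from about 300 to 850 mm from the base axis. Payload 4.2 kg.
Tool frame: the origin (TCP) lies at the very end of the fingers, on their centre line; the grasp point (between the pads) lies 19 mm behind it (env.grip_point_offset is the distance from the TCP to the grasp point, in mm); z points along the fingers, y is the line along which they close (so a half turn about z gives the same grasp; the last joint's range is limited). The gripper opens to 91 mm and grips with 3 to 60 N. Pads are 32 mm wide; open, the fingers measure 118 mm over their backs; the gripper's body (76 mm by 178 mm) begins 60 mm behind the grasp point.
Start: joints at [66.005, 18.312, 89.639, -0, 72.044, -1.146], TCP at [223.284, 529.894, 213.976] pointing down, gripper open.
Joint ranges: [-177.97, 177.97], [-48.28, 115.42], [12.27, 149.76], [-77.06, 257.06], [2.81, 150.46], [-146.56, 146.56]. Speed limits (degrees/s): [147.25, 147.25, 180, 180, 180, 180].

INTERFACE

Orientations are given as [roll, pitch, yaw] about the fixed x, y, z axes, in that order (R = Rz(yaw) Ry(pitch) Rx(roll)).
In Python, from workcell import env gives the robot as it stands. The module is installed in compiled form; this text tells all that it offers.
- The arm moves only by the tool arm_command, never from a script. Its argument "rows" is a list of rows, each an object with "delta_pos": the shift along the tool's x, y, z in mm, a list of three; "roll": the turn about the tool's z in units of 5 degrees (1.0 is 5 degrees); "jaw": the opening in per cent of the stroke, from 0 (shut) to 100 (fully open). A call has 1 to 20 rows; each row is the pose to reach, as a shift and turn from the pose commanded when the call began, along the tool's axes at that moment; what a row does not reach only later rows make up. A row lasts 1/12 s, in which the tool goes at most 41.7 mm and 7.16 degrees, less where a joint would pass 70% of its speed; a pose out of reach is approached as far as the arm can. A call with a gripper value outside its range is refused whole. The fingers move at their own pace and stop on an object; "squeeze" is the grip in N (left out, the last holds). Time passes only in rows, so rows that repeat a pose let the fingers close. It gives the time, the measured TCP pose, the force, the opening and the grip force at its end, in the units of the state.
- env.state(): the state, without advancing time (a new reading comes with each control period).
- env.grab_frame(name): name is "scene" or "side" or "wrist"; returns a dict with "img" (420x560x3 uint8, blue, green, red), "z_map" (420x560 float32, mm along the optical axis (not along the pixel's ray), 0 where there is no reading), "fov_y" (degrees; the focal length in pixels is half the picture's height over the tangent of half this angle, whatever the lens; pixels are square), "cx", "cy" (the principal point, pixels), "dist" ([k1, k2, p1, p2, k3] as OpenCV has them; the pictures are not rectified), "R" (3x3) and "t" (3): a world point X has camera coordinates R X + t; the wrist camera has in their place "T_tool_cam" (4x4, takes a point from camera to tool coordinates, whose origin is the TCP and whose axes are the flange's). Camera axes: x right, y down, z forward; pixel columns grow to the right and rows downward; lengths in mm; the calibration is good to about 2 mm. A picture is of the moment at which its call begins: read the wrist's pose just before it.
- env.job_done(): hands the job in; it is judged then, once.
The state is a dict: "time_s": time; "qpos": joint angles; "qvel": joint speeds; "effort": joint torques, N m; "ee_pos": TCP position; "ee_rot": TCP orientation; "force": force on the tool from outside, world axes, zero at the start; "torque": the same for the moment, N m; "gripper_width": finger opening in mm; "gripper_force": force on a finger pad.
Only numpy, scipy, OpenCV 4.12 (cv2) and the standard library are available. Lean on these libraries where they do the work, as an engineer would, in place of code of your own. Each camera call takes 0.05 s, during which the arm holds its last target. There are 200 camera calls.

TASK

Get the tea pot ready for pouring: press the brass tab on the tea chest's cover down while sliding the cover fully open, and put every infuser that is in the chest into the steel pot. Then set the lid on the pot's rim with its key a finger's width or more to one side of the notch, turn it on the rim until the key drops into the notch, and press it fully home. At the end the chest must be fully shut again with its tab sprung up, and the other things on the table left standing where they are.

Things in the scene. Friction and masses are not known exactly. Their poses are not given: they have to be found in the camera images.
- chest: fixed dark wooden tea chest, 190 (x) x 170 (y) x 84 mm. Origin: centre of its underside; the cover opens along its +y. Inner floor at z = 6 mm, inside 174 x 154 mm, side walls 74 mm high. A wooden cross-bar (top at z = 84 mm) stays over its -y end, y = -85 to -63 mm. The cover fully open leaves y = -63 to +45 mm free
- cover (a joint): the chest's flat wooden cover, in rails: 0 shut, 0.130 m fully open, slid along the chest's +y; 1.2 N of friction, it stays where it is left. Its top is 70 mm above the chest's underside. Shut, it is held by the tab's tooth, which stands up behind the cross-bar
- tab (a joint): brass release tab on the cover: 0 up (sprung), 0.005 m fully down; 2.5 N to start, 6 N fully down. From shut, the cover slides only while the tab is at least 0.004 down, for the first 15 mm. Sliding shut, the tooth passes under the cross-bar again: hold the tab down likewise (pushed hard, its ramp also snaps under). Fully shut and let go, the tab springs up to 0
- tab_pad (a point): middle of the tab's pad, on its upper face (75 mm above the chest's underside while up); moves with the cover. Shut, it is at x = 0, y = -30 mm of the chest, 33 mm from the cross-bar. The pad is 24 (x) x 32 (y) mm; at both its y ends stands a ridge 5 mm high across it, for a fingertip to push against. Axes as the chest's
- pot: fixed round steel tea pot, open at the top, spout on its +x, black handle on its -x. Origin: centre of its underside. Outer diameter 148 mm, inner 132 mm, rim 104 mm above the origin, inner floor at 8 mm. Spout tip 127 mm and handle 124 mm from the axis, both below the rim (at most 101 mm)
- pot_notch (a point): notch in the rim, over the spout: 70 mm from the pot's axis along its +x, at the height of the rim's top. 17 mm wide, 7 mm deep, cut through the wall, its floor lined with black rubber
- lid: loose round steel lid, 250 g, lying on its plug. Origin: centre of its underside. Plug 126 mm wide (118 at its foot), 10 mm high; disc 144 mm wide, z = 10 to 16 mm; black bar knob 44 (x) x 14 (y) mm in the middle, z = 16 to 40 mm. Key lug along +x, 11 mm wide, out to 84 mm. Seated on the pot, its origin is 94 mm above the pot's and its +x lies along the pot's +x
- lid_key (a point): underside of the lid's key, 70 mm from the lid's axis along its +x, z = 4 mm. While it rides on the pot's rim it keeps the lid 6 mm high on that side
- infuser1: square perforated steel tea infuser, body 32 x 32 x 30 mm, with a round stem 12 mm in diameter and 22 mm tall on top (52 mm in all, 60 g). Origin: centre of its underside; z along the stem. Stands upright on the chest's inner floor at the start, near x = -50, 0 or 50, y = -35 mm or x = -25 or 25, y = 15 mm of the chest; None if absent
- infuser2: square perforated steel tea infuser, body 32 x 32 x 30 mm, with a round stem 12 mm in diameter and 22 mm tall on top (52 mm in all, 60 g). Origin: centre of its underside; z along the stem. Stands upright on the chest's inner floor at the start, near x = -50, 0 or 50, y = -35 mm or x = -25 or 25, y = 15 mm of the chest; None if absent
- infuser3: square perforated steel tea infuser, body 32 x 32 x 30 mm, with a round stem 12 mm in diameter and 22 mm tall on top (52 mm in all, 60 g). Origin: centre of its underside; z along the stem. Stands upright on the chest's inner floor at the start, near x = -50, 0 or 50, y = -35 mm or x = -25 or 25, y = 15 mm of the chest; None if absent
- infuser4: square perforated steel tea infuser, body 32 x 32 x 30 mm, with a round stem 12 mm in diameter and 22 mm tall on top (52 mm in all, 60 g). Origin: centre of its underside; z along the stem. Stands upright on the chest's inner floor at the start, near x = -50, 0 or 50, y = -35 mm or x = -25 or 25, y = 15 mm of the chest; None if absent
- infuser5: square perforated steel tea infuser, body 32 x 32 x 30 mm, with a round stem 12 mm in diameter and 22 mm tall on top (52 mm in all, 60 g). Origin: centre of its underside; z along the stem. Stands upright on the chest's inner floor at the start, near x = -50, 0 or 50, y = -35 mm or x = -25 or 25, y = 15 mm of the chest; None if absent
- goblet1: stemmed glass goblet, 70 mm wide, 155 mm tall, bystander; origin: centre of its foot
- goblet2: another such goblet, bystander; origin: centre of its foot
- tumbler: tall water glass, 68 mm wide, 120 mm tall, bystander; origin: centre of its foot
- teacup: white cup with a handle, 86 mm wide, 62 mm tall, bystander; origin: centre of its foot
- napkin_ring: brass napkin ring standing on end, 44 mm wide, 30 mm tall, bystander; origin: centre of its underside
- teaspoon: steel teaspoon, 140 mm, bystander, lying
- card_holder: place card in a round brass foot, 55 mm wide, 55 mm tall, bystander; origin: centre of its underside
Things that resemble listed ones, but are neither listed nor needed, are in the scene too. Of the things that look like the lid, the middle-sized one is meant.

How it is judged:
By the outcome, as a careful person would: the job done as asked, in the order asked, and still so for the second after the job is handed in, with the robot touching nothing.
Of infuser1, infuser2, infuser3, infuser4, infuser5 only 3 to 5 are there at a start; the rules pass over those that are not, and their reading is None.
At some moment in a run one of lid may be knocked a few centimetres aside while the robot is not near it.
Once in a run the grip may slacken for a moment while it holds something.
It also fails if it takes over 210 s, if anything falls off the work surface, if the arm or the gripper's body presses on something with over 40 N, if the wrist force passes 120 N, or if a joint passes its speed limit or range.

## Working session

There is one attempt and no reset: what is moved stays moved. The work goes in short steps, Python scripts to look and compute and a tool call to move; the robot and the scene stay as the last step left them, time stands still between calls to the robot, and variables do not carry over. Pictures are saved under pics/ and viewed, at most 17 in all, crops included, and the job is handed in when it is done.

Besides the shell and the picture viewer there is one more tool, called after ">>>" by a JSON object that holds its "method" and its "body". arm_command: Moves the arm, as the interface text tells. Its arguments: {"type":"object","properties":{"rows":{"type":"array"},"squeeze":{"type":"number"}},"required":["rows"]}

```bash
mkdir -p pics
cat > h.py <<'E'
import numpy as np, cv2
from scipy.spatial.transform import Rotation as Ro
from workcell import env
def grab(n):
    s=env.state(); f=env.grab_frame(n); f['s']=s
    h=f['img'].shape[0]; fl=h/2/np.tan(np.radians(f['fov_y'])/2)
    f['K']=np.array([[fl,0,f['cx']],[0,fl,f['cy']],[0,0,1.]])
    if 'T_tool_cam' in f:
        T=np.eye(4); T[:3,:3]=Ro.from_euler('xyz',s['ee_rot'],degrees=True).as_matrix(); T[:3,3]=s['ee_pos']
        W=T@np.array(f['T_tool_cam'])
    else:
        W=np.eye(4); R=np.array(f['R']); W[:3,:3]=R.T; W[:3,3]=-R.T@np.array(f['t']).ravel()
    f['W']=W; return f
def rays(f,px):
    p=cv2.undistortPoints(np.array(px,float).reshape(-1,1,2),f['K'],np.array(f['dist'],float)).reshape(-1,2)
    return np.c_[p,np.ones(len(p))]
def onz(f,px,z):
    d=rays(f,px)@f['W'][:3,:3].T; o=f['W'][:3,3]
    return o+d*((np.asarray(z)-o[2])/d[:,2])[:,None]
def cloud(f):
    h,w=f['z_map'].shape; u,v=np.meshgrid(np.arange(w),np.arange(h))
    r=rays(f,np.c_[u.ravel(),v.ravel()])*f['z_map'].reshape(-1,1)
    P=r@f['W'][:3,:3].T+f['W'][:3,3]; P[f['z_map'].ravel()==0]=np.nan
    return P.reshape(h,w,3)
def save(f,name): cv2.imwrite('pics/'+name,f['img'])
E
python3 - <<'E'
from h import *
import pickle
for n in ['scene','side']:
    f=grab(n); cv2.imwrite(f'pics/{n}0.png',cv2.resize(f['img'],(800,600),interpolation=cv2.INTER_CUBIC)); pickle.dump({k:(np.array(v) if k!='s' else v) for k,v in f.items()},open(n+'.pkl','wb'))
    print(n,f['W'][:3,3],f['W'][:3,2],f['fov_y'],f['dist'])
print(env.state())
E
```

```text
scene [1547.41315598 -454.5313884   912.70148855] [-0.75937231  0.30312536 -0.5757332 ] 51.35807979359537 [-0.04272644  0.          0.          0.          0.        ]
side [  73.69079948 -986.71823491  974.8341202 ] [ 0.29240387  0.70880494 -0.64194668] 43.873768023162725 [-0.13543735  0.          0.          0.          0.        ]
{'time_s': 0.1, 'qpos': array([ 6.60061936e+01,  1.83454418e+01,  8.97006876e+01, -8.86465573e-05,
        7.20428969e+01, -1.14548653e+00]), 'qvel': array([ 0.00987969, -0.10515378, -0.14883741, -0.1069611 , -0.10297113,
       -0.13533044]), 'effort': array([ 1.63350491e-03, -4.13336563e+01, -2.32509774e+01,  7.29496800e-02,
        4.21828008e-02, -5.78195522e-05]), 'ee_pos': array([223.07710934, 529.464664  , 213.22116001]), 'ee_rot': array([-1.79910990e+02, -1.69547037e-03,  1.57151706e+02]), 'force': array([-0.65528048,  0.01178001, -0.43767991]), 'torque': array([ 0.04328634, -0.04678007,  0.05359911]), 'gripper_force': 0.0, 'gripper_width': 91.18873361452182}
```

View pics/scene0.png

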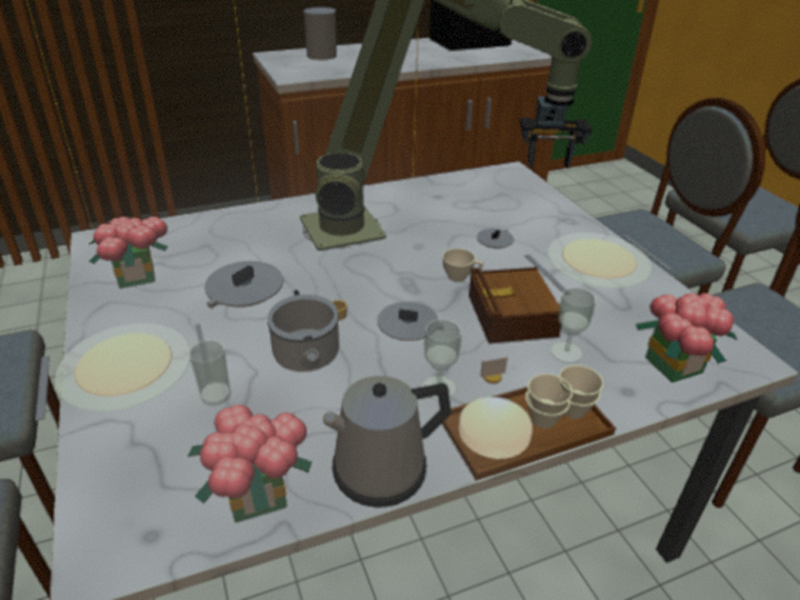

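View pics/side0.png

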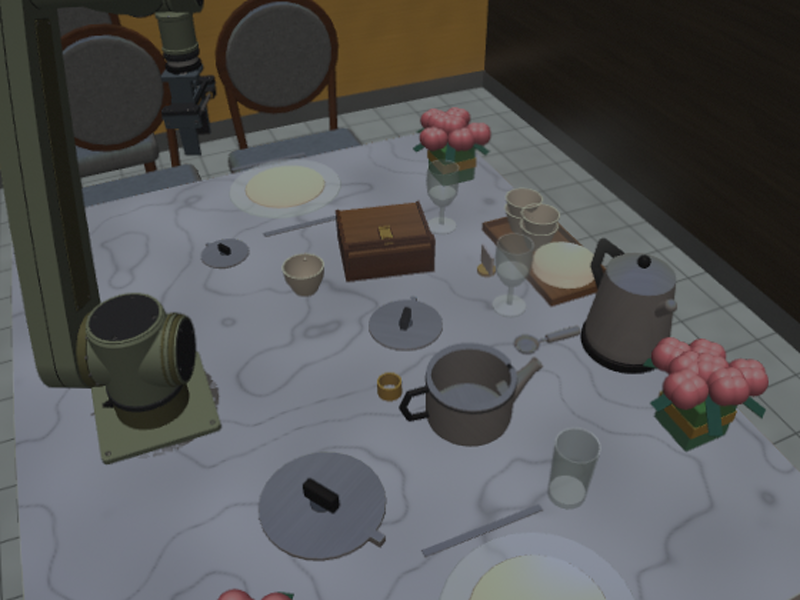

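The scene camera shows the chest at (515,300), the pot at (304,330), and the middle-sized lid at (408,320). The small lid is at (495,237) and the big one at (245,283). In the side view the chest is at (385,240), with its bar toward the camera side, the lid is at (405,323) with its key at (414,300), and the pot is at (470,390) with its spout at (540,365).

Run:
```python
from h import *
import pickle
def circ(P):
    for _ in range(4):
        A=np.c_[2*P,np.ones(len(P))]; s=np.linalg.lstsq(A,(P**2).sum(1),rcond=None)[0]; r=np.sqrt(s[2]+s[0]**2+s[1]**2)
        e=abs(np.hypot(*(P-s[:2]).T)-r); P=P[e<max(3,np.percentile(e,85))]
    return s[:2].round(1),r.round(1),len(P)
for n in ['scene','side']:
    f=pickle.load(open(n+'.pkl','rb')); C=cloud(f)
    at=lambda u,v:C[int(v*.7),int(u*.7)].round(0)
    pts={'scene':dict(lid=(390,325),lidbig=(245,295),chest=(530,290),tab=(500,292),pot=(304,360),ring=(340,310),cup=(455,258),gob1=(441,345),gob2=(575,312),tum=(213,390),card=(492,368)),
     'side':dict(lid=(390,335),lidbig=(290,520),chest=(400,225),tab=(385,232),pot=(470,420),spout=(535,370),handle=(408,405),key=(414,300),ring=(389,385),cup=(305,275),gob1=(513,250),gob2=(442,185),tum=(572,470),card=(486,262))}[n]
    print(n,{k:at(*v).tolist() for k,v in pts.items()})
    P=C.reshape(-1,3); P=P[~np.isnan(P[:,0])]
    def near(c,r,z0,z1): 
        m=(np.hypot(P[:,0]-c[0],P[:,1]-c[1])<r)&(P[:,2]>z0)&(P[:,2]<z1); return P[m]
    lid=at(*pts['lid']); pot=at(*pts['pot']); ch=at(*pts['chest'])
    Q=near(pot,150,99,110); print('pot',circ(Q[:,:2]),Q[:,2].mean())
    Q=near(lid,110,9,20); print('lid',len(Q),Q[:,:2].min(0),Q[:,:2].max(0),np.median(Q[:,2]))
    c=(np.min(Q[:,:2],0)+np.max(Q[:,:2],0))/2
    Q=near(lid,110,25,50); print('knob',Q.mean(0), cv2.minAreaRect(Q[:,:2].astype(np.float32)))
    Q=near(ch,150,62,95); print('chest',cv2.minAreaRect(Q[:,:2].astype(np.float32)))
    Q=near(ch,170,78,90); print('bar',cv2.minAreaRect(Q[:,:2].astype(np.float32)),np.median(Q[:,2]))
```

```text
scene {'lid': [494.0, -37.0, 14.0], 'lidbig': [275.0, -333.0, 25.0], 'chest': [551.0, 294.0, 69.0], 'tab': [541.0, 219.0, 76.0], 'pot': [589.0, -266.0, 59.0], 'ring': [419.0, -138.0, 29.0], 'cup': [317.0, 212.0, 39.0], 'gob1': [739.0, -32.0, 147.0], 'gob2': [735.0, 276.0, 142.0], 'tum': [602.0, -452.0, 44.0], 'card': [727.0, 99.0, 37.0]}
pot (array([ 507.1, -241.7]), np.float64(69.9), 162) 102.88244012277273
lid 737 [420.09471405 -65.21592487] [565.01475114  72.7381174 ] 15.625928566485868
knob [497.09301637   6.21941894  35.44708157] ((496.5250244140625, 5.680196762084961), (43.77009201049805, 16.67839813232422), 60.40296173095703)
chest ((569.0802001953125, 247.96612548828125), (172.05844116210938, 239.68121337890625), 75.3414535522461)
bar ((584.0691528320312, 200.27261352539062), (283.98907470703125, 104.59822082519531), 7.833815574645996) 83.2000252241649
side {'lid': [453.0, -12.0, 16.0], 'lidbig': [157.0, -338.0, 21.0], 'chest': [585.0, 250.0, 69.0], 'tab': [540.0, 228.0, 76.0], 'pot': [469.0, -308.0, 73.0], 'spout': [610.0, -266.0, 89.0], 'handle': [418.0, -175.0, -2.0], 'key': [535.0, 67.0, 12.0], 'ring': [406.0, -119.0, 0.0], 'cup': [358.0, 230.0, 18.0], 'gob1': [725.0, 14.0, 116.0], 'gob2': [693.0, 271.0, 130.0], 'tum': [549.0, -474.0, 100.0], 'card': [723.0, 110.0, 23.0]}
pot (array([ 502.5, -244.2]), np.float64(70.7), 331) 102.95854735776119
lid 1336 [418.93662811 -67.37892165] [562.18020702  77.00438777] 14.438716790404555
knob [489.39704827   1.00119947  35.78651834] ((490.610107421875, 3.2908496856689453), (43.55259704589844, 15.138861656188965), 52.43694305419922)
chest ((585.2352905273438, 244.28024291992188), (184.23965454101562, 269.9110412597656), 76.94558715820312)
bar ((593.6768798828125, 207.5748291015625), (304.2890319824219, 121.9167251586914), 21.527711868286133) 81.98586041153862
```

```bash
cat >> h.py <<'E'
def go(x,y,z,yaw=None,s=None):
    s=s or env.state(); R=Ro.from_euler('xyz',s['ee_rot'],degrees=True); d=R.inv().apply(np.array([x,y,z])-s['ee_pos'])
    r=0 if yaw is None else -((yaw-s['ee_rot'][2]+180)%360-180)/5
    print('d',d.round(1),'roll',round(r,2),'rows',round(max(np.linalg.norm(d)/41.7,abs(r)/1.43),1),'q6',s['qpos'][5].round(1))
    return d,r
E
python3 - <<'E'
from h import *
f=grab('wrist'); print(np.array(f['T_tool_cam']).round(3),f['fov_y'],f['dist'])
go(480,225,380,90)
go(480,225,380,180)
E
```

```text
[[-0.00000e+00 -9.60000e-01 -2.79000e-01  7.72580e+01]
 [ 1.00000e+00 -0.00000e+00  0.00000e+00 -4.60000e-02]
 [-0.00000e+00 -2.79000e-01  9.60000e-01 -1.69738e+02]
 [ 0.00000e+00  0.00000e+00  0.00000e+00  1.00000e+00]] 65.20575495908417 [-0.03611687  0.          0.          0.          0.        ]
d [-355.  -181.1 -166.4] roll 13.43 rows 10.4 q6 -1.1
d [-355.  -181.1 -166.4] roll -4.57 rows 10.4 q6 -1.1
```

>>> {"method": "arm_command", "body": {"rows": [{"delta_pos": [-401, -112, -130], "roll": 13.4, "jaw": 30}, {"delta_pos": [-401, -112, -130], "roll": 13.4, "jaw": 30}, {"delta_pos": [-401, -112, -130], "roll": 13.4, "jaw": 30}, {"delta_pos": [-401, -112, -130], "roll": 13.4, "jaw": 30}, {"delta_pos": [-401, -112, -130], "roll": 13.4, "jaw": 30}, {"delta_pos": [-401, -112, -130], "roll": 13.4, "jaw": 30}, {"delta_pos": [-401, -112, -130], "roll": 13.4, "jaw": 30}, {"delta_pos": [-401, -112, -130], "roll": 13.4, "jaw": 30}, {"delta_pos": [-401, -112, -130], "roll": 13.4, "jaw": 30}, {"delta_pos": [-401, -112, -130], "roll": 13.4, "jaw": 30}, {"delta_pos": [-401, -112, -130], "roll": 13.4, "jaw": 30}, {"delta_pos": [-401, -112, -130], "roll": 13.4, "jaw": 30}, {"delta_pos": [-401, -112, -130], "roll": 13.4, "jaw": 30}, {"delta_pos": [-401, -112, -130], "roll": 13.4, "jaw": 30}]}}

```text
time_s: 1.32
ee_pos: [548.4, 271.4, 343.2]
ee_rot: [-179.9, -0.0, 90.2]
force: [0.2, -0.1, 0.5]
gripper_width: 27.1
gripper_force: 0.0
```

Run:
```python
from h import *
import pickle
f=grab('wrist'); print(f['s']['ee_pos'],f['s']['ee_rot'],f['s']['gripper_width'])
cv2.imwrite('pics/w1.png',cv2.resize(f['img'],(800,600),interpolation=cv2.INTER_CUBIC)); pickle.dump({k:(np.array(v) if k!='s' else v) for k,v in f.items()},open('w1.pkl','wb'))
```

```text
[548.40413775 271.40381799 343.20910371] [-1.79887993e+02 -1.35577411e-03  9.01844417e+01] 27.106815578880784
```

View pics/w1.png

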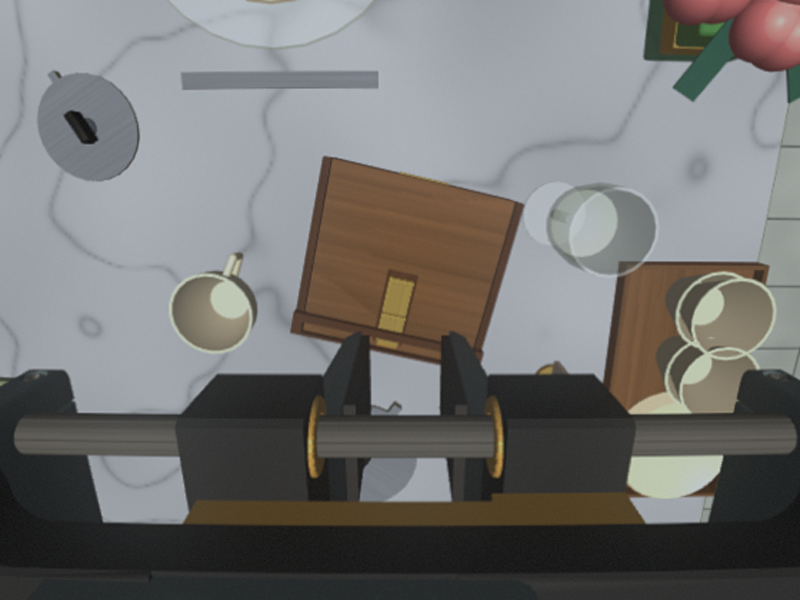

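Run:
```python
from h import *
import pickle
f=pickle.load(open('w1.pkl','rb'))
q=lambda p,z:onz(f,np.array(p,float)*.7,z).round(1)[:,:2]
print('corn',q([(327,157),(523,203)],72),'barL/R',q([(293,318),(293,330),(484,352)],84))
print('bar z',cloud(f)[int(340*.7),int(330*.7)],cloud(f)[int(200*.7),int(420*.7)])
print('pad corners',q([(390,278),(414,280),(381,331),(405,334)],77), 'ctr',q([(400,296),(394,322)],76))
print('gob2 foot',q([(552,212)],3),'rim',q([(603,231)],155),'cup',q([(213,310)],62))
img=f['img']; c=img[170:260,190:350]; cv2.imwrite('pics/w1c.png',cv2.resize(c,(800,450),interpolation=cv2.INTER_CUBIC))
```

```text
corn [[479.2 357.2]
 [658.9 317. ]] barL/R [[442.  208.3]
 [441.2 196. ]
 [627.9 173.7]]
bar z [475.47360064 187.17597151  83.74230387] [563.64102213 318.97044381  67.90719848]
pad corners [[535.6 246.5]
 [558.5 244.6]
 [526.4 192.8]
 [550.1 189.7]] ctr [[545.1 228.4]
 [539.2 201.9]]
gob2 foot [[708.  302.6]] rim [[701.5 302.6]] cup [[355.5 209.2]]
```

View pics/w1c.png

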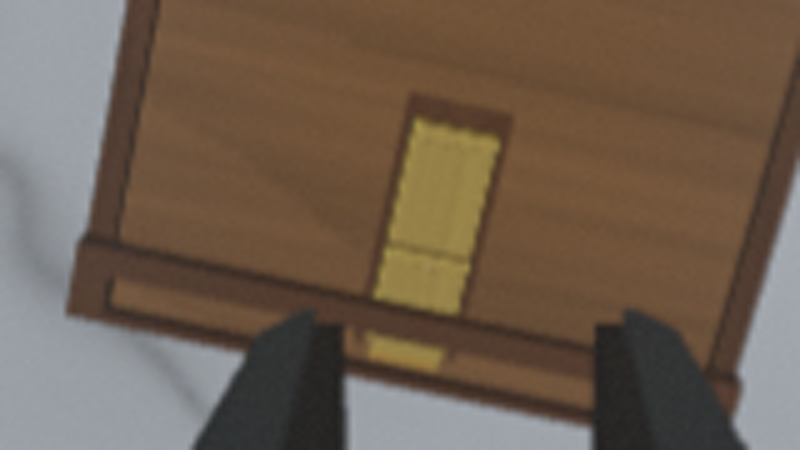

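The crop shows the brass pad between (415,118), (502,135), (470,262) and (385,245). The cross-bar runs from (85,237) to (738,380), so the chest is turned by about −13°.

Run:
```python
from h import *
import pickle
f=pickle.load(open('w1.pkl','rb'))
q=lambda p,z:onz(f,np.array(p,float)/5+[190,170],z)[:,:2]
pad=q([(415,118),(502,135),(470,262),(385,245)],77); print(pad.round(1),pad.mean(0).round(1))
bar=q([(85,237),(738,380),(70,312)],84); print('bar',bar.round(1))
d=bar[1]-bar[0]; print('ang',np.degrees(np.arctan2(d[1],d[0])),np.hypot(*d))
wall=onz(f,np.array([(327,157),(523,203)])*.7,74)[:,:2]
# fit chest pose: model pts
from scipy.optimize import least_squares
M=np.array([[-12,-14],[12,-14],[12,-46],[-12,-46],[-95,-63],[95,-63],[-95,-85],[-95,85],[95,85]],float);M[:4,1]+=0
O=np.vstack([pad[[0,1,2,3]],bar,wall])
def fun(p):
    c,s=np.cos(p[2]),np.sin(p[2]); return (M@np.array([[c,s],[-s,c]])+p[:2]-O).ravel()
r=least_squares(fun,[555,245,-.22],loss='soft_l1'); p=r.x
print(p[:2],np.degrees(p[2]),r.fun.reshape(-1,2).round(1))
c,s=np.cos(p[2]),np.sin(p[2]); R=np.array([[c,-s],[s,c]])
print('pad',p[:2]+R@[0,-30])
```

```text
[[535.6 247.9]
 [559.3 243.2]
 [550.7 206.7]
 [527.  211.6]] [543.2 227.3]
bar [[445.1 215.8]
 [626.2 174.3]
 [439.6 193.9]]
ang -12.89810892022071 185.73303905553627
[550.14445892 255.71561098] -12.86657023361818 [[-0.3 -3.1]
 [-0.6 -3.8]
 [ 0.9  1.5]
 [ 1.2  2. ]
 [-1.6 -0.3]
 [ 2.6 -1.2]
 [-1.   0.1]
 [-3.   2.5]
 [ 3.3  0.2]]
pad [543.46401858 226.46887241]
```

Run:
```python
from h import *
go(543.3,227,100,167)
```

```text
d [-44.7  -4.6 243.3] roll -15.35 rows 10.7 q6 25.0
```

>>> {"method": "arm_command", "body": {"rows": [{"delta_pos": [-44.7, -4.6, 243], "roll": -15.35, "jaw": 0}, {"delta_pos": [-44.7, -4.6, 243], "roll": -15.35, "jaw": 0}, {"delta_pos": [-44.7, -4.6, 243], "roll": -15.35, "jaw": 0}, {"delta_pos": [-44.7, -4.6, 243], "roll": -15.35, "jaw": 0}, {"delta_pos": [-44.7, -4.6, 243], "roll": -15.35, "jaw": 0}, {"delta_pos": [-44.7, -4.6, 243], "roll": -15.35, "jaw": 0}, {"delta_pos": [-44.7, -4.6, 243], "roll": -15.35, "jaw": 0}, {"delta_pos": [-44.7, -4.6, 243], "roll": -15.35, "jaw": 0}, {"delta_pos": [-44.7, -4.6, 243], "roll": -15.35, "jaw": 0}, {"delta_pos": [-44.7, -4.6, 243], "roll": -15.35, "jaw": 0}, {"delta_pos": [-44.7, -4.6, 243], "roll": -15.35, "jaw": 0}, {"delta_pos": [-44.7, -4.6, 243], "roll": -15.35, "jaw": 0}, {"delta_pos": [-44.7, -4.6, 243], "roll": -15.35, "jaw": 0}]}}

```text
time_s: 2.45
ee_pos: [543.8, 227.2, 100.9]
ee_rot: [-180.0, -0.0, 166.9]
force: [0.0, -0.0, 0.2]
gripper_width: 0.3
gripper_force: 0.0
```

Run:
```python
from h import *
import pickle
print(env.state()['ee_pos'],env.state()['ee_rot'],env.state()['force'])
f=grab('wrist'); c=f['img'][150:420,130:430]; cv2.imwrite('pics/w2.png',cv2.resize(c,(660,594),interpolation=cv2.INTER_CUBIC))
go(543.3,227,82,167)
```

```text
[543.81493547 227.21109651 100.90961481] [-1.79997477e+02 -2.90026954e-02  1.66864096e+02] [ 0.01018738 -0.04567266  0.22682423]
d [ 0.7 -0.2 19. ] roll -0.03 rows 0.5 q6 -55.3
```

View pics/w2.png

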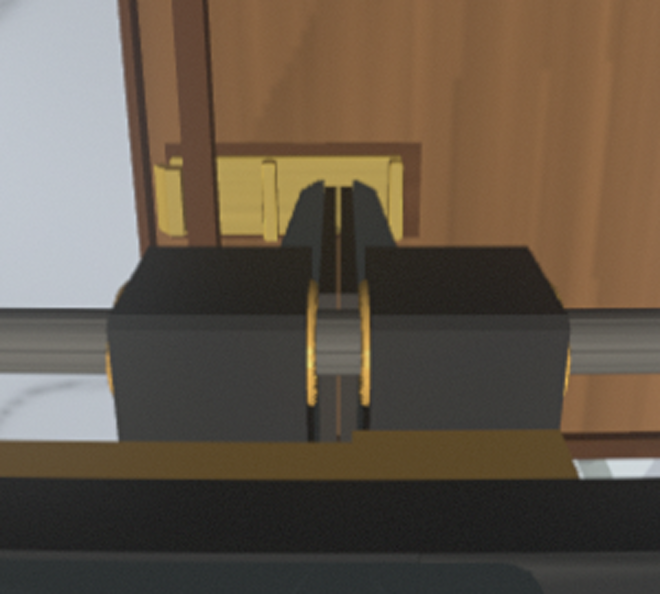

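The tips are centred between the pad's two ridges (270 and 395 px in the crop). Pressing.

>>> {"method": "arm_command", "body": {"rows": [{"delta_pos": [0.7, 0, 10], "roll": 0, "jaw": 0}, {"delta_pos": [0.7, 0, 20], "roll": 0, "jaw": 0}, {"delta_pos": [0.7, 0, 24], "roll": 0, "jaw": 0}, {"delta_pos": [0.7, 0, 27], "roll": 0, "jaw": 0}, {"delta_pos": [0.7, 0, 29], "roll": 0, "jaw": 0}, {"delta_pos": [0.7, 0, 30], "roll": 0, "jaw": 0}, {"delta_pos": [0.7, 0, 30.5], "roll": 0, "jaw": 0}, {"delta_pos": [0.7, 0, 30.5], "roll": 0, "jaw": 0}]}}

```text
time_s: 3.17
ee_pos: [543.1, 226.3, 70.7]
ee_rot: [-180.0, -0.1, 166.9]
force: [-5.4, -0.9, 4.2]
gripper_width: 0.8
gripper_force: 2.7
```

>>> {"method": "arm_command", "body": {"rows": [{"delta_pos": [0, 0, 1], "roll": 0, "jaw": 0}, {"delta_pos": [0, 0, 2], "roll": 0, "jaw": 0}, {"delta_pos": [0, 0, 2], "roll": 0, "jaw": 0}]}}

```text
time_s: 3.42
ee_pos: [543.4, 226.9, 70.2]
ee_rot: [179.9, -0.1, 166.9]
force: [-6.3, 0.9, 12.6]
gripper_width: 0.2
gripper_force: 6.2
```

>>> {"method": "arm_command", "body": {"rows": [{"delta_pos": [0, 4, 0], "roll": 0, "jaw": 0}, {"delta_pos": [0, 8, 0], "roll": 0, "jaw": 0}, {"delta_pos": [0, 12, 0], "roll": 0, "jaw": 0}, {"delta_pos": [0, 16, 0], "roll": 0, "jaw": 0}, {"delta_pos": [0, 20, 0], "roll": 0, "jaw": 0}, {"delta_pos": [0, 24, 0], "roll": 0, "jaw": 0}, {"delta_pos": [0, 28, 0], "roll": 0, "jaw": 0}, {"delta_pos": [0, 30, 0], "roll": 0, "jaw": 0}]}}

```text
time_s: 4.08
ee_pos: [550.1, 256.6, 70.2]
ee_rot: [179.9, -0.1, 166.9]
force: [-7.0, -0.3, 11.4]
gripper_width: 0.5
gripper_force: 6.0
```

>>> {"method": "arm_command", "body": {"rows": [{"delta_pos": [0, 10, 0], "roll": 0, "jaw": 0}, {"delta_pos": [0, 20, 0], "roll": 0, "jaw": 0}, {"delta_pos": [0, 30, 0], "roll": 0, "jaw": 0}, {"delta_pos": [0, 40, 0], "roll": 0, "jaw": 0}, {"delta_pos": [0, 50, 0], "roll": 0, "jaw": 0}, {"delta_pos": [0, 60, 0], "roll": 0, "jaw": 0}, {"delta_pos": [0, 70, 0], "roll": 0, "jaw": 0}, {"delta_pos": [0, 80, 0], "roll": 0, "jaw": 0}, {"delta_pos": [0, 88, 0], "roll": 0, "jaw": 0}, {"delta_pos": [0, 94, 0], "roll": 0, "jaw": 0}, {"delta_pos": [0, 99, 0], "roll": 0, "jaw": 0}, {"delta_pos": [0, 103, 0], "roll": 0, "jaw": 0}, {"delta_pos": [0, 103, 0], "roll": 0, "jaw": 0}]}}

```text
time_s: 5.17
ee_pos: [573.8, 355.4, 70.3]
ee_rot: [-179.9, -0.0, 166.9]
force: [-5.0, -3.4, 11.2]
gripper_width: 0.3
gripper_force: 5.6
```

>>> {"method": "arm_command", "body": {"rows": [{"delta_pos": [0, 2, 0], "roll": 0, "jaw": 0}, {"delta_pos": [0, 4, 0], "roll": 0, "jaw": 0}, {"delta_pos": [0, 4, 0], "roll": 0, "jaw": 0}]}}

```text
time_s: 5.42
ee_pos: [575.2, 358.1, 70.3]
ee_rot: [-179.8, 0.0, 166.9]
force: [-3.9, -6.3, 10.6]
gripper_width: 0.7
gripper_force: 5.5
```

>>> {"method": "arm_command", "body": {"rows": [{"delta_pos": [0, 3, 0], "roll": 0, "jaw": 0}, {"delta_pos": [0, 3, 0], "roll": 0, "jaw": 0}, {"delta_pos": [0, -1, 0], "roll": 0, "jaw": 0}, {"delta_pos": [0, -1, -20], "roll": 0, "jaw": 30}, {"delta_pos": [0, -1, -60], "roll": 0, "jaw": 30}, {"delta_pos": [35, -130, -190], "roll": 0, "jaw": 30}, {"delta_pos": [35, -130, -190], "roll": 0, "jaw": 30}, {"delta_pos": [35, -130, -190], "roll": 0, "jaw": 30}, {"delta_pos": [35, -130, -190], "roll": 0, "jaw": 30}, {"delta_pos": [35, -130, -190], "roll": 0, "jaw": 30}, {"delta_pos": [35, -130, -190], "roll": 0, "jaw": 30}]}}

```text
time_s: 6.33
ee_pos: [512.6, 239.5, 263.3]
ee_rot: [179.7, 0.4, 166.8]
force: [0.4, -0.1, 0.6]
gripper_width: 27.1
gripper_force: 0.0
```

Run:
```python
from h import *
import pickle
f=grab('wrist'); print(f['s']['ee_pos'],f['s']['ee_rot'])
cv2.imwrite('pics/w3.png',cv2.resize(f['img'],(800,600),interpolation=cv2.INTER_CUBIC)); pickle.dump({k:(np.array(v) if k!='s' else v) for k,v in f.items()},open('w3.pkl','wb'))
```

```text
[512.6017077  239.53119777 263.32072   ] [179.73161588   0.4420269  166.76818043]
```

View pics/w3.png

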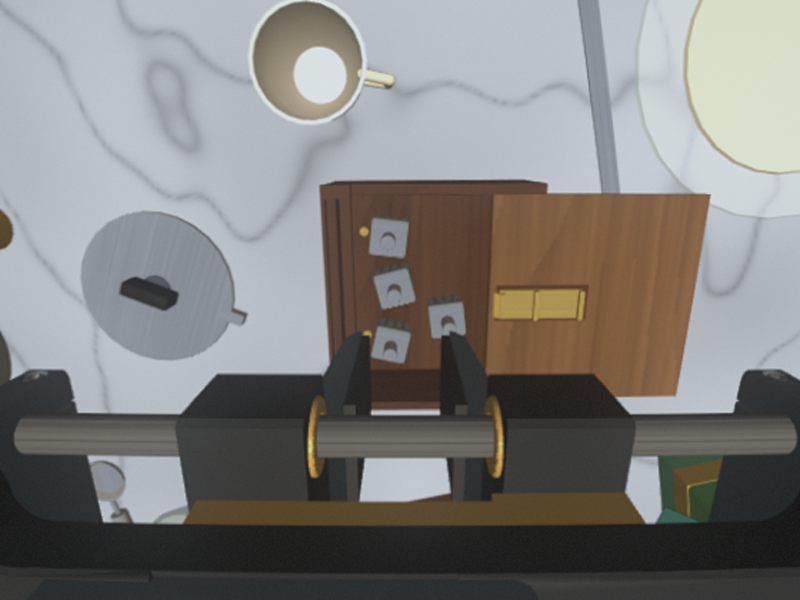

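The view from the camera shows four infusers at (390,236), (394,292), (448,322) and (392,344), with the cover fully open. I'll zoom in on the stems.

Run:
```python
from h import *
import pickle
f=pickle.load(open('w3.pkl','rb'))
cv2.imwrite('pics/w3c.png',cv2.resize(f['img'][145:265,235:345],(550,600),interpolation=cv2.INTER_CUBIC))
C=cloud(f)
for u,v in [(390,236),(394,292),(448,322),(392,342)]: print(C[int(v*.7),int(u*.7)].round(1))
```

```text
[489.7 233.3  53. ]
[534.6 224.9  57.3]
[573.2 263.5  50.5]
[585.  210.9  37.6]
```

View pics/w3c.png

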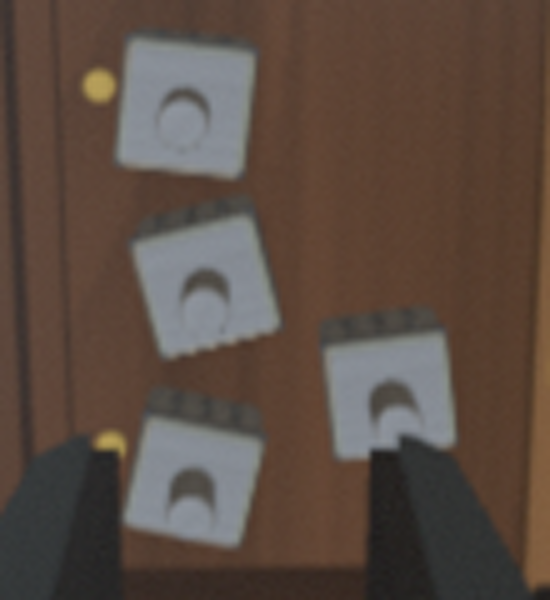

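Stem tops in the crop are A(183,120), B(206,312), C(400,428) and D(191,517).

Run:
```python
from h import *
import pickle
f=pickle.load(open('w3.pkl','rb'))
P=onz(f,np.array([(183,120),(206,312),(400,428),(191,517)])/5+[235,145],58); print(P.round(1))
c,s=np.cos(np.radians(-12.9)),np.sin(np.radians(-12.9)); print(((P[:,:2]-[550.1,255.7])@np.array([[c,-s],[s,c]])).round(1))
B=onz(f,np.array([[(125,40),(257,50),(243,178),(117,163)],[(133,240),(248,212),(280,325),(165,355)]]).reshape(-1,2)/5+[235,145],36).reshape(2,4,3).mean(1); print(B.round(1))
go(*P[0][:2],120,77)
```

```text
[[493.1 230.9  58. ]
 [538.9 225.3  58. ]
 [578.2 264.2  58. ]
 [589.1 209.4  58. ]]
[[-50.  -36.9]
 [ -4.2 -32.1]
 [ 25.4  14.6]
 [ 48.4 -36.5]]
[[493.9 230.7  36. ]
 [537.8 225.3  36. ]]
d [ 17.4 -14.4 140.7] roll 17.96 rows 12.6 q6 -52.8
```

>>> {"method": "arm_command", "body": {"rows": [{"delta_pos": [17.4, -14.4, 141], "roll": 17.96, "jaw": 27}, {"delta_pos": [17.4, -14.4, 141], "roll": 17.96, "jaw": 27}, {"delta_pos": [17.4, -14.4, 141], "roll": 17.96, "jaw": 27}, {"delta_pos": [17.4, -14.4, 141], "roll": 17.96, "jaw": 27}, {"delta_pos": [17.4, -14.4, 141], "roll": 17.96, "jaw": 27}, {"delta_pos": [17.4, -14.4, 141], "roll": 17.96, "jaw": 27}, {"delta_pos": [17.4, -14.4, 141], "roll": 17.96, "jaw": 27}, {"delta_pos": [17.4, -14.4, 141], "roll": 17.96, "jaw": 27}, {"delta_pos": [17.4, -14.4, 141], "roll": 17.96, "jaw": 27}, {"delta_pos": [17.4, -14.4, 141], "roll": 17.96, "jaw": 27}, {"delta_pos": [17.4, -14.4, 141], "roll": 17.96, "jaw": 27}, {"delta_pos": [17.4, -14.4, 141], "roll": 17.96, "jaw": 27}, {"delta_pos": [17.4, -14.4, 141], "roll": 17.96, "jaw": 27}, {"delta_pos": [17.4, -14.4, 141], "roll": 17.96, "jaw": 27}]}}

```text
time_s: 7.55
ee_pos: [491.3, 231.7, 115.5]
ee_rot: [-179.9, 0.1, 77.1]
force: [-0.5, -0.6, 0.1]
gripper_width: 24.5
gripper_force: 0.0
```

Run:
```python
from h import *
go(493.3,230.8,40,77)
```

```text
d [-0.4  2.3 75.5] roll 0.01 rows 1.8 q6 36.9
```

>>> {"method": "arm_command", "body": {"squeeze": 20, "rows": [{"delta_pos": [-0.4, 2, 0], "roll": 0, "jaw": 27}, {"delta_pos": [-0.4, 2, 30], "roll": 0, "jaw": 27}, {"delta_pos": [-0.4, 2, 55], "roll": 0, "jaw": 27}, {"delta_pos": [-0.4, 2, 70], "roll": 0, "jaw": 27}, {"delta_pos": [-0.4, 2, 75], "roll": 0, "jaw": 27}, {"delta_pos": [-0.4, 2, 75], "roll": 0, "jaw": 27}, {"delta_pos": [-0.4, 2, 75], "roll": 0, "jaw": 0}, {"delta_pos": [-0.4, 2, 75], "roll": 0, "jaw": 0}, {"delta_pos": [-0.4, 2, 75], "roll": 0, "jaw": 0}, {"delta_pos": [-0.4, 2, 75], "roll": 0, "jaw": 0}, {"delta_pos": [-0.4, 2, 60], "roll": 0, "jaw": 0}, {"delta_pos": [-0.4, 2, 30], "roll": 0, "jaw": 0}, {"delta_pos": [-0.4, 2, -10], "roll": 0, "jaw": 0}, {"delta_pos": [-0.4, 2, -50], "roll": 0, "jaw": 0}, {"delta_pos": [-0.4, 2, -90], "roll": 0, "jaw": 0}, {"delta_pos": [-0.4, 2, -90], "roll": 0, "jaw": 0}]}}

```text
time_s: 8.88
ee_pos: [497.6, 232.2, 216.7]
ee_rot: [179.2, -0.6, 77.1]
force: [1.1, 0.1, 0.7]
gripper_width: 11.0
gripper_force: 19.9
```

Run:
```python
from h import *
go(500,-160,215,77)
```

```text
d [-381.8   89.9   -1.2] roll 0.02 rows 9.4 q6 36.7
```

>>> {"method": "arm_command", "body": {"rows": [{"delta_pos": [-508, 120, -1], "roll": 0, "jaw": 0}, {"delta_pos": [-508, 120, -1], "roll": 0, "jaw": 0}, {"delta_pos": [-508, 120, -1], "roll": 0, "jaw": 0}, {"delta_pos": [-508, 120, -1], "roll": 0, "jaw": 0}, {"delta_pos": [-508, 120, -1], "roll": 0, "jaw": 0}, {"delta_pos": [-508, 120, -1], "roll": 0, "jaw": 0}, {"delta_pos": [-508, 120, -1], "roll": 0, "jaw": 0}, {"delta_pos": [-508, 120, -1], "roll": 0, "jaw": 0}, {"delta_pos": [-508, 120, -1], "roll": 0, "jaw": 0}, {"delta_pos": [-508, 120, -1], "roll": 0, "jaw": 0}, {"delta_pos": [-508, 120, -1], "roll": 0, "jaw": 0}, {"delta_pos": [-508, 120, -1], "roll": 0, "jaw": 0}, {"delta_pos": [-508, 120, -1], "roll": 0, "jaw": 0}, {"delta_pos": [-508, 120, -1], "roll": 0, "jaw": 0}, {"delta_pos": [-508, 120, -1], "roll": 0, "jaw": 0}]}}

```text
time_s: 10.13
ee_pos: [496.5, -292.7, 208.2]
ee_rot: [-180.0, -0.0, 77.0]
force: [-0.8, 0.8, -0.9]
gripper_width: 10.9
gripper_force: 19.9
```

Run:
```python
from h import *
import pickle
f=grab('wrist'); print(f['s']['ee_pos'],f['s']['ee_rot'],f['s']['gripper_width'])
cv2.imwrite('pics/w4.png',cv2.resize(f['img'],(800,600),interpolation=cv2.INTER_CUBIC)); pickle.dump({k:(np.array(v) if k!='s' else v) for k,v in f.items()},open('w4.pkl','wb'))
```

```text
[ 496.51317359 -292.67279795  208.21228425] [-1.79996770e+02 -3.27714463e-02  7.69611643e+01] 10.885760705071334
```

View pics/w4.png

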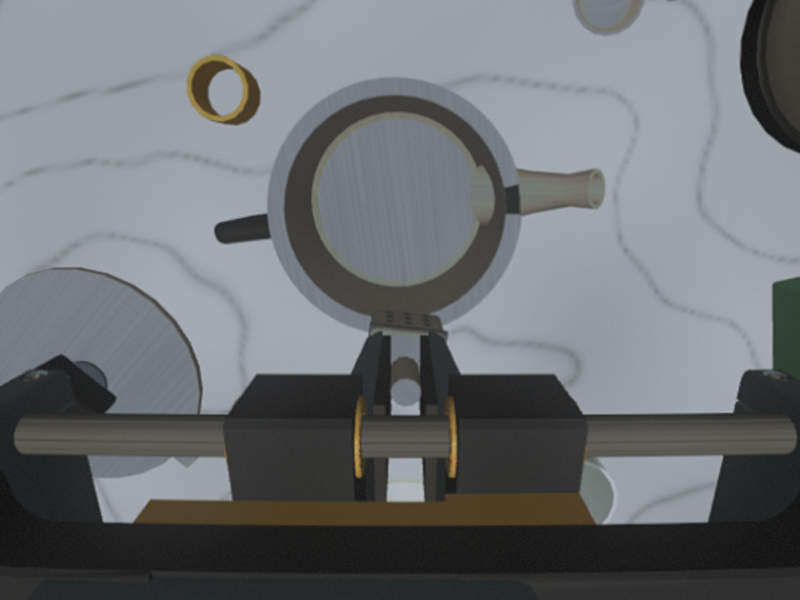

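The pot's outer rim runs through (393,77), (268,205) and (521,207), the notch is at (513,199), and the held infuser is visible between the fingers.

Run:
```python
from h import *
import pickle
f=pickle.load(open('w4.pkl','rb'))
P=onz(f,np.array([(393,77),(268,205),(521,207),(303,117),(484,115),(484,297),(307,300)])*.7,104)[:,:2]
A=np.c_[2*P,np.ones(len(P))]; s=np.linalg.lstsq(A,(P**2).sum(1),rcond=None)[0]; print(s[:2],np.sqrt(s[2]+s[:2]@s[:2]),(np.hypot(*(P-s[:2]).T)).round(1))
# inner edge via depth / rim cloud
C=cloud(f); m=(abs(C[...,2]-104)<4)&(np.hypot(C[...,0]-s[0],C[...,1]-s[1])<80); Q=C[m][:,:2]
def fit(Q):
    from scipy.optimize import least_squares
    r=least_squares(lambda p:np.hypot(Q[:,0]-p[0],Q[:,1]-p[1])-p[2],[s[0],s[1],70],loss='soft_l1'); return r.x
print('rim cloud',fit(Q),len(Q),np.median(C[m][:,2]))
n=onz(f,np.array([(512,199),(520,193),(521,212)])*.7,[100,97,97])[:,:2]; d=n-s[:2]; print('notch ang',np.degrees(np.arctan2(d[:,1],d[:,0])),np.hypot(*d.T))
sp=onz(f,np.array([(597,188),(218,233)])*.7,[95,90])[:,:2]-s[:2]; print('spout/handle',np.degrees(np.arctan2(sp[:,1],sp[:,0])),np.hypot(*sp.T))
lid=pickle.load(open('w3.pkl','rb'))
```

```text
[ 503.86566799 -241.77685474] 73.4042000470543 [73.7 73.  73.2 73.1 73.6 73.2 73.9]
rim cloud [ 503.74091134 -241.98332365   69.86727076] 4872 102.95413360646896
notch ang [ -5.64169706  -3.65879699 -12.16582476] [69.0793463  74.68596468 75.00300351]
spout/handle [ -5.80660743 173.27233098] [120.77330524 109.84067491]
```

```bash
cat >> h.py <<'E'
def slot(i,z,s=None):
    tx,ty=[(-24,-21),(-24,21),(24,-21),(24,21)][i]
    c=np.array([503.8,-241.9]); a=np.radians(77)
    p=c+tx*np.array([np.cos(a),np.sin(a)])+ty*np.array([np.sin(a),-np.cos(a)]); print(p.round(1)); return go(p[0],p[1],z,77,s)
E
python3 - <<'E'
from h import *
print(env.state()['ee_pos']); slot(0,44)
E
```

```text
[ 496.56762657 -291.49881401  208.31472242]
[ 477.9 -260.6]
d [ 25.8 -25.  164.3] roll 0.01 rows 4.0 q6 -18.6
```

>>> {"method": "arm_command", "body": {"rows": [{"delta_pos": [25.8, -25, 0], "roll": 0, "jaw": 0}, {"delta_pos": [25.8, -25, 0], "roll": 0, "jaw": 0}, {"delta_pos": [25.8, -25, 20], "roll": 0, "jaw": 0}, {"delta_pos": [25.8, -25, 50], "roll": 0, "jaw": 0}, {"delta_pos": [25.8, -25, 80], "roll": 0, "jaw": 0}, {"delta_pos": [25.8, -25, 110], "roll": 0, "jaw": 0}, {"delta_pos": [25.8, -25, 140], "roll": 0, "jaw": 0}, {"delta_pos": [25.8, -25, 155], "roll": 0, "jaw": 0}, {"delta_pos": [25.8, -25, 162], "roll": 0, "jaw": 0}, {"delta_pos": [25.8, -25, 165], "roll": 0, "jaw": 0}, {"delta_pos": [25.8, -25, 165], "roll": 0, "jaw": 0}]}}

```text
time_s: 11.1
ee_pos: [478.0, -259.5, 44.7]
ee_rot: [-180.0, -0.0, 77.2]
force: [1.6, -0.6, -1.0]
gripper_width: 11.2
gripper_force: 20.0
```

>>> {"method": "arm_command", "body": {"rows": [{"delta_pos": [0, 0, 1], "roll": 0, "jaw": 0}, {"delta_pos": [0, 0, 1.5], "roll": 0, "jaw": 27}, {"delta_pos": [0, 0, 1.5], "roll": 0, "jaw": 27}, {"delta_pos": [0, 0, 1.5], "roll": 0, "jaw": 27}, {"delta_pos": [0, 0, 1.5], "roll": 0, "jaw": 27}, {"delta_pos": [0, 0, -20], "roll": 0, "jaw": 27}, {"delta_pos": [0, 0, -60], "roll": 0, "jaw": 27}, {"delta_pos": [0, 0, -100], "roll": 0, "jaw": 27}, {"delta_pos": [0, 0, -140], "roll": 0, "jaw": 27}, {"delta_pos": [0, 0, -140], "roll": 0, "jaw": 27}]}}

```text
time_s: 11.93
ee_pos: [482.5, -263.3, 191.7]
ee_rot: [179.1, 0.3, 77.1]
force: [1.6, 1.0, 0.4]
gripper_width: 24.7
gripper_force: 0.0
```

Run:
```python
from h import *
go(538.9,225.3,120,77)
```

```text
d [489.2 -55.2  68.6] roll 0.02 rows 11.9 q6 -16.9
```

>>> {"method": "arm_command", "body": {"rows": [{"delta_pos": [489, -55, 30], "roll": 0, "jaw": 27}, {"delta_pos": [489, -55, 30], "roll": 0, "jaw": 27}, {"delta_pos": [489, -55, 30], "roll": 0, "jaw": 27}, {"delta_pos": [489, -55, 30], "roll": 0, "jaw": 27}, {"delta_pos": [489, -55, 30], "roll": 0, "jaw": 27}, {"delta_pos": [489, -55, 30], "roll": 0, "jaw": 27}, {"delta_pos": [489, -55, 30], "roll": 0, "jaw": 27}, {"delta_pos": [489, -55, 30], "roll": 0, "jaw": 27}, {"delta_pos": [489, -55, 30], "roll": 0, "jaw": 27}, {"delta_pos": [489, -55, 30], "roll": 0, "jaw": 27}, {"delta_pos": [489, -55, 30], "roll": 0, "jaw": 27}, {"delta_pos": [489, -55, 60], "roll": 0, "jaw": 27}, {"delta_pos": [489, -55, 72], "roll": 0, "jaw": 27}, {"delta_pos": [489, -55, 72], "roll": 0, "jaw": 27}, {"delta_pos": [489, -55, 72], "roll": 0, "jaw": 27}]}}

```text
time_s: 13.18
ee_pos: [533.1, 227.9, 110.5]
ee_rot: [-179.9, 0.1, 77.2]
force: [-0.3, 0.5, 0.0]
gripper_width: 24.6
gripper_force: 0.0
```

```bash
sed -i "s/R=Ro.from_euler('xyz',s\['ee_rot'\],degrees=True); d=R/R=Ro.from_euler('xyz',[180,0,s['ee_rot'][2]],degrees=True); d=R/" h.py
python3 - <<'E'
from h import *
print(env.state()['ee_pos']); go(538.9,225.3,40,77)
E
```

```text
[533.09081234 227.86270985 110.48239044]
d [-1.2  6.2 70.5] roll 0.03 rows 1.7 q6 34.9
```

>>> {"method": "arm_command", "body": {"rows": [{"delta_pos": [-1.2, 6, 0], "roll": 0, "jaw": 27}, {"delta_pos": [-1.2, 6, 0], "roll": 0, "jaw": 27}, {"delta_pos": [-1.2, 6, 30], "roll": 0, "jaw": 27}, {"delta_pos": [-1.2, 6, 55], "roll": 0, "jaw": 27}, {"delta_pos": [-1.2, 6, 67], "roll": 0, "jaw": 27}, {"delta_pos": [-1.2, 6, 70], "roll": 0, "jaw": 27}, {"delta_pos": [-1.2, 6, 70], "roll": 0, "jaw": 27}, {"delta_pos": [-1.2, 6, 70], "roll": 0, "jaw": 0}, {"delta_pos": [-1.2, 6, 70], "roll": 0, "jaw": 0}, {"delta_pos": [-1.2, 6, 70], "roll": 0, "jaw": 0}, {"delta_pos": [-1.2, 6, 70], "roll": 0, "jaw": 0}]}}

```text
time_s: 14.1
ee_pos: [540.0, 225.5, 42.6]
ee_rot: [179.9, -0.1, 77.1]
force: [-0.7, -0.1, 2.1]
gripper_width: 11.8
gripper_force: 2.0
```

>>> {"method": "arm_command", "body": {"rows": [{"delta_pos": [0, 0, -15], "roll": 0, "jaw": 0}, {"delta_pos": [0, 0, -45], "roll": 0, "jaw": 0}, {"delta_pos": [0, 0, -80], "roll": 0, "jaw": 0}, {"delta_pos": [0, 0, -120], "roll": 0, "jaw": 0}, {"delta_pos": [0, 0, -160], "roll": 0, "jaw": 0}, {"delta_pos": [0, 0, -160], "roll": 0, "jaw": 0}, {"delta_pos": [0, 0, -160], "roll": 0, "jaw": 0}]}}

```text
time_s: 14.68
ee_pos: [540.8, 226.1, 204.7]
ee_rot: [179.7, -0.2, 77.1]
force: [-0.0, 0.8, -1.2]
gripper_width: 11.2
gripper_force: 20.0
```

Run:
```python
from h import *
s=env.state(); print(s['ee_pos']); slot(1,200)
```

```text
[540.78537605 226.06622509 204.73339499]
[ 518.9 -270. ]
d [-488.5   89.3    4.7] roll 0.02 rows 11.9 q6 34.4
```

>>> {"method": "arm_command", "body": {"rows": [{"delta_pos": [-488.5, 89, 0], "roll": 0, "jaw": 0}, {"delta_pos": [-488.5, 89, 0], "roll": 0, "jaw": 0}, {"delta_pos": [-488.5, 89, 0], "roll": 0, "jaw": 0}, {"delta_pos": [-488.5, 89, 0], "roll": 0, "jaw": 0}, {"delta_pos": [-488.5, 89, 0], "roll": 0, "jaw": 0}, {"delta_pos": [-488.5, 89, 0], "roll": 0, "jaw": 0}, {"delta_pos": [-488.5, 89, 0], "roll": 0, "jaw": 0}, {"delta_pos": [-488.5, 89, 0], "roll": 0, "jaw": 0}, {"delta_pos": [-488.5, 89, 0], "roll": 0, "jaw": 0}, {"delta_pos": [-488.5, 89, 0], "roll": 0, "jaw": 0}, {"delta_pos": [-488.5, 89, 0], "roll": 0, "jaw": 0}, {"delta_pos": [-488.5, 89, 0], "roll": 0, "jaw": 0}, {"delta_pos": [-488.5, 89, 0], "roll": 0, "jaw": 0}, {"delta_pos": [-488.5, 89, 0], "roll": 0, "jaw": 0}, {"delta_pos": [-488.5, 89, 0], "roll": 0, "jaw": 0}]}}

```text
time_s: 15.93
ee_pos: [516.3, -269.8, 199.9]
ee_rot: [-179.8, -0.1, 77.1]
force: [-0.7, 0.0, -0.2]
gripper_width: 10.9
gripper_force: 20.0
```

Run:
```python
from h import *
s=env.state(); print(s['ee_pos']); slot(1,46)
```

```text
[ 516.25909715 -269.79608872  199.88312762]
[ 518.9 -270. ]
d [  0.4   2.6 153.9] roll 0.01 rows 3.7 q6 -15.8
```

>>> {"method": "arm_command", "body": {"rows": [{"delta_pos": [0.4, 2, 20], "roll": 0, "jaw": 0}, {"delta_pos": [0.4, 2, 55], "roll": 0, "jaw": 0}, {"delta_pos": [0.4, 2, 90], "roll": 0, "jaw": 0}, {"delta_pos": [0.4, 2, 125], "roll": 0, "jaw": 0}, {"delta_pos": [0.4, 2, 143], "roll": 0, "jaw": 0}, {"delta_pos": [0.4, 2, 150], "roll": 0, "jaw": 0}, {"delta_pos": [0.4, 2, 153], "roll": 0, "jaw": 0}, {"delta_pos": [0.4, 2, 153], "roll": 0, "jaw": 0}, {"delta_pos": [0.4, 2, 153], "roll": 0, "jaw": 0}]}}

```text
time_s: 16.68
ee_pos: [520.3, -270.5, 49.9]
ee_rot: [179.8, 0.0, 77.2]
force: [0.0, 0.0, -0.4]
gripper_width: 11.2
gripper_force: 20.0
```

>>> {"method": "arm_command", "body": {"rows": [{"delta_pos": [0, 0, 1], "roll": 0, "jaw": 0}, {"delta_pos": [0, 0, 1.5], "roll": 0, "jaw": 27}, {"delta_pos": [0, 0, 1.5], "roll": 0, "jaw": 27}, {"delta_pos": [0, 0, 1.5], "roll": 0, "jaw": 27}, {"delta_pos": [0, 0, 1.5], "roll": 0, "jaw": 27}, {"delta_pos": [0, 0, -20], "roll": 0, "jaw": 27}, {"delta_pos": [0, 0, -60], "roll": 0, "jaw": 27}, {"delta_pos": [0, 0, -100], "roll": 0, "jaw": 27}, {"delta_pos": [0, 0, -140], "roll": 0, "jaw": 27}, {"delta_pos": [0, 0, -140], "roll": 0, "jaw": 27}]}}

```text
time_s: 17.52
ee_pos: [523.2, -272.9, 197.3]
ee_rot: [179.1, 0.2, 77.1]
force: [1.0, -0.6, 0.6]
gripper_width: 24.6
gripper_force: 0.0
```

Run:
```python
from h import *
s=env.state(); print(s['ee_pos']); go(589.3,209.3,120,77)
```

```text
[ 523.2222604  -272.94051924  197.34549834]
d [484.8 -43.3  77.3] roll 0.02 rows 11.8 q6 -15.8
```

>>> {"method": "arm_command", "body": {"rows": [{"delta_pos": [485, -43, 30], "roll": 0, "jaw": 27}, {"delta_pos": [485, -43, 30], "roll": 0, "jaw": 27}, {"delta_pos": [485, -43, 30], "roll": 0, "jaw": 27}, {"delta_pos": [485, -43, 30], "roll": 0, "jaw": 27}, {"delta_pos": [485, -43, 30], "roll": 0, "jaw": 27}, {"delta_pos": [485, -43, 30], "roll": 0, "jaw": 27}, {"delta_pos": [485, -43, 30], "roll": 0, "jaw": 27}, {"delta_pos": [485, -43, 30], "roll": 0, "jaw": 27}, {"delta_pos": [485, -43, 30], "roll": 0, "jaw": 27}, {"delta_pos": [485, -43, 30], "roll": 0, "jaw": 27}, {"delta_pos": [485, -43, 30], "roll": 0, "jaw": 27}, {"delta_pos": [485, -43, 30], "roll": 0, "jaw": 27}, {"delta_pos": [485, -43, 60], "roll": 0, "jaw": 27}, {"delta_pos": [485, -43, 77], "roll": 0, "jaw": 27}, {"delta_pos": [485, -43, 77], "roll": 0, "jaw": 27}, {"delta_pos": [485, -43, 77], "roll": 0, "jaw": 27}]}}

```text
time_s: 18.85
ee_pos: [585.0, 211.6, 110.7]
ee_rot: [-179.9, 0.1, 77.1]
force: [0.5, 0.6, 0.0]
gripper_width: 24.5
gripper_force: 0.0
```

Run:
```python
from h import *
print(env.state()['ee_pos']); go(589.2,209.3,40,77)
```

```text
[584.96194349 211.55497609 110.66015418]
d [-1.3  4.6 70.7] roll 0.02 rows 1.7 q6 31.7
```

>>> {"method": "arm_command", "body": {"rows": [{"delta_pos": [-1.2, 4.6, 0], "roll": 0, "jaw": 27}, {"delta_pos": [-1.2, 4.6, 0], "roll": 0, "jaw": 27}, {"delta_pos": [-1.2, 4.6, 30], "roll": 0, "jaw": 27}, {"delta_pos": [-1.2, 4.6, 55], "roll": 0, "jaw": 27}, {"delta_pos": [-1.2, 4.6, 67], "roll": 0, "jaw": 27}, {"delta_pos": [-1.2, 4.6, 71], "roll": 0, "jaw": 27}, {"delta_pos": [-1.2, 4.6, 71], "roll": 0, "jaw": 27}, {"delta_pos": [-1.2, 4.6, 71], "roll": 0, "jaw": 0}, {"delta_pos": [-1.2, 4.6, 71], "roll": 0, "jaw": 0}, {"delta_pos": [-1.2, 4.6, 71], "roll": 0, "jaw": 0}, {"delta_pos": [-1.2, 4.6, 71], "roll": 0, "jaw": 0}, {"delta_pos": [-1.2, 4.6, 71], "roll": 0, "jaw": 0}]}}

```text
time_s: 19.85
ee_pos: [590.6, 210.0, 41.7]
ee_rot: [179.9, -0.1, 77.1]
force: [-0.8, 0.5, 2.8]
gripper_width: 11.1
gripper_force: 20.0
```

>>> {"method": "arm_command", "body": {"rows": [{"delta_pos": [0, 0, -15], "roll": 0, "jaw": 0}, {"delta_pos": [0, 0, -45], "roll": 0, "jaw": 0}, {"delta_pos": [0, 0, -80], "roll": 0, "jaw": 0}, {"delta_pos": [0, 0, -120], "roll": 0, "jaw": 0}, {"delta_pos": [0, 0, -160], "roll": 0, "jaw": 0}, {"delta_pos": [0, 0, -160], "roll": 0, "jaw": 0}, {"delta_pos": [0, 0, -160], "roll": 0, "jaw": 0}]}}

```text
time_s: 20.43
ee_pos: [591.0, 209.9, 203.6]
ee_rot: [179.7, -0.2, 77.1]
force: [0.1, 1.1, -0.4]
gripper_width: 11.3
gripper_force: 19.9
```

Run:
```python
from h import *
s=env.state(); print(s['ee_pos']); slot(2,200)
```

```text
[591.02890683 209.93769502 203.6226279 ]
[ 488.7 -213.8]
d [-435.9   -5.1    3.6] roll 0.02 rows 10.5 q6 31.4
```

>>> {"method": "arm_command", "body": {"rows": [{"delta_pos": [-436, -4, 0], "roll": 0, "jaw": 0}, {"delta_pos": [-436, -4, 0], "roll": 0, "jaw": 0}, {"delta_pos": [-436, -4, 0], "roll": 0, "jaw": 0}, {"delta_pos": [-436, -4, 0], "roll": 0, "jaw": 0}, {"delta_pos": [-436, -4, 0], "roll": 0, "jaw": 0}, {"delta_pos": [-436, -4, 0], "roll": 0, "jaw": 0}, {"delta_pos": [-436, -4, 0], "roll": 0, "jaw": 0}, {"delta_pos": [-436, -4, 0], "roll": 0, "jaw": 0}, {"delta_pos": [-436, -4, 0], "roll": 0, "jaw": 0}, {"delta_pos": [-436, -4, 0], "roll": 0, "jaw": 0}, {"delta_pos": [-436, -4, 0], "roll": 0, "jaw": 0}, {"delta_pos": [-436, -4, 0], "roll": 0, "jaw": 0}, {"delta_pos": [-436, -4, 0], "roll": 0, "jaw": 0}, {"delta_pos": [-436, -4, 0], "roll": 0, "jaw": 0}]}}

```text
time_s: 21.6
ee_pos: [487.9, -213.7, 199.1]
ee_rot: [-179.8, -0.1, 77.1]
force: [0.6, -0.4, -0.6]
gripper_width: 11.3
gripper_force: 19.9
```

Run:
```python
from h import *
s=env.state(); print(s['ee_pos']); slot(2,46)
```

```text
[ 487.87843434 -213.67331898  199.13764799]
[ 488.7 -213.8]
d [1.000e-01 9.000e-01 1.531e+02] roll 0.02 rows 3.7 q6 -12.0
```

>>> {"method": "arm_command", "body": {"rows": [{"delta_pos": [0, 0, 20], "roll": 0, "jaw": 0}, {"delta_pos": [0, 0, 55], "roll": 0, "jaw": 0}, {"delta_pos": [0, 0, 90], "roll": 0, "jaw": 0}, {"delta_pos": [0, 0, 125], "roll": 0, "jaw": 0}, {"delta_pos": [0, 0, 145], "roll": 0, "jaw": 0}, {"delta_pos": [0, 0, 152], "roll": 0, "jaw": 0}, {"delta_pos": [0, 0, 155], "roll": 0, "jaw": 0}, {"delta_pos": [0, 0, 156], "roll": 0, "jaw": 0}, {"delta_pos": [0, 0, 156], "roll": 0, "jaw": 0}]}}

```text
time_s: 22.35
ee_pos: [489.7, -214.5, 45.6]
ee_rot: [179.9, 0.0, 77.1]
force: [-0.4, 0.3, -0.5]
gripper_width: 11.1
gripper_force: 19.9
```

>>> {"method": "arm_command", "body": {"rows": [{"delta_pos": [0, 0, 1], "roll": 0, "jaw": 0}, {"delta_pos": [0, 0, 1.5], "roll": 0, "jaw": 27}, {"delta_pos": [0, 0, 1.5], "roll": 0, "jaw": 27}, {"delta_pos": [0, 0, 1.5], "roll": 0, "jaw": 27}, {"delta_pos": [0, 0, 1.5], "roll": 0, "jaw": 27}, {"delta_pos": [0, 0, -20], "roll": 0, "jaw": 27}, {"delta_pos": [0, 0, -60], "roll": 0, "jaw": 27}, {"delta_pos": [0, 0, -100], "roll": 0, "jaw": 27}, {"delta_pos": [0, 0, -140], "roll": 0, "jaw": 27}, {"delta_pos": [0, 0, -140], "roll": 0, "jaw": 27}]}}

```text
time_s: 23.18
ee_pos: [492.8, -216.7, 192.8]
ee_rot: [179.1, 0.2, 77.1]
force: [1.6, -0.4, 0.8]
gripper_width: 24.4
gripper_force: 0.0
```

Run:
```python
from h import *
s=env.state(); print(s['ee_pos']); go(578.2,264.2,125,60)
```

```text
[ 492.80018146 -216.65474473  192.79850644]
d [487.8 -24.2  67.8] roll 3.42 rows 11.8 q6 -12.1
```

>>> {"method": "arm_command", "body": {"rows": [{"delta_pos": [488, -24, 20], "roll": 3.42, "jaw": 27}, {"delta_pos": [488, -24, 20], "roll": 3.42, "jaw": 27}, {"delta_pos": [488, -24, 20], "roll": 3.42, "jaw": 27}, {"delta_pos": [488, -24, 20], "roll": 3.42, "jaw": 27}, {"delta_pos": [488, -24, 20], "roll": 3.42, "jaw": 27}, {"delta_pos": [488, -24, 20], "roll": 3.42, "jaw": 27}, {"delta_pos": [488, -24, 20], "roll": 3.42, "jaw": 27}, {"delta_pos": [488, -24, 20], "roll": 3.42, "jaw": 27}, {"delta_pos": [488, -24, 20], "roll": 3.42, "jaw": 27}, {"delta_pos": [488, -24, 20], "roll": 3.42, "jaw": 27}, {"delta_pos": [488, -24, 20], "roll": 3.42, "jaw": 27}, {"delta_pos": [488, -24, 20], "roll": 3.42, "jaw": 27}, {"delta_pos": [488, -24, 45], "roll": 3.42, "jaw": 27}, {"delta_pos": [488, -24, 65], "roll": 3.42, "jaw": 27}, {"delta_pos": [488, -24, 65], "roll": 3.42, "jaw": 27}, {"delta_pos": [488, -24, 65], "roll": 3.42, "jaw": 27}]}}

```text
time_s: 24.52
ee_pos: [573.3, 266.2, 118.4]
ee_rot: [-179.9, 0.1, 60.0]
force: [0.2, 0.0, -0.3]
gripper_width: 24.8
gripper_force: 0.0
```

Run:
```python
from h import *
print(env.state()['ee_pos']); go(578,264.2,40,60)
```

```text
[573.27502199 266.17402473 118.40637986]
d [ 0.7  5.1 78.4] roll 0.0 rows 1.9 q6 53.9
```

>>> {"method": "arm_command", "body": {"rows": [{"delta_pos": [0.5, 4.4, 0], "roll": 0, "jaw": 27}, {"delta_pos": [0.5, 4.4, 0], "roll": 0, "jaw": 27}, {"delta_pos": [0.5, 4.4, 30], "roll": 0, "jaw": 27}, {"delta_pos": [0.5, 4.4, 60], "roll": 0, "jaw": 27}, {"delta_pos": [0.5, 4.4, 75], "roll": 0, "jaw": 27}, {"delta_pos": [0.5, 4.4, 79], "roll": 0, "jaw": 27}, {"delta_pos": [0.5, 4.4, 79], "roll": 0, "jaw": 27}, {"delta_pos": [0.5, 4.4, 79], "roll": 0, "jaw": 0}, {"delta_pos": [0.5, 4.4, 79], "roll": 0, "jaw": 0}, {"delta_pos": [0.5, 4.4, 79], "roll": 0, "jaw": 0}, {"delta_pos": [0.5, 4.4, 79], "roll": 0, "jaw": 0}, {"delta_pos": [0.5, 4.4, 79], "roll": 0, "jaw": 0}]}}

```text
time_s: 25.52
ee_pos: [579.0, 265.1, 42.1]
ee_rot: [179.9, -0.1, 60.0]
force: [-0.9, 0.4, 5.4]
gripper_width: 11.5
gripper_force: 20.0
```

>>> {"method": "arm_command", "body": {"rows": [{"delta_pos": [0, 0, -15], "roll": 0, "jaw": 0}, {"delta_pos": [0, 0, -45], "roll": 0, "jaw": 0}, {"delta_pos": [0, 0, -80], "roll": 0, "jaw": 0}, {"delta_pos": [0, 0, -120], "roll": 0, "jaw": 0}, {"delta_pos": [0, 0, -160], "roll": 0, "jaw": 0}, {"delta_pos": [0, 0, -160], "roll": 0, "jaw": 0}, {"delta_pos": [0, 0, -160], "roll": 0, "jaw": 0}]}}

```text
time_s: 26.1
ee_pos: [579.3, 265.2, 203.6]
ee_rot: [179.8, -0.3, 60.0]
force: [-0.2, -0.1, -1.4]
gripper_width: 11.5
gripper_force: 19.9
```

Run:
```python
from h import *
s=env.state(); print(s['ee_pos']); slot(3,200)
```

```text
[579.32372635 265.24231379 203.56239549]
[ 529.7 -223.2]
d [-447.9  201.2    3.6] roll -3.4 rows 11.8 q6 53.6
```

>>> {"method": "arm_command", "body": {"rows": [{"delta_pos": [-448, 201, 0], "roll": -3.4, "jaw": 0}, {"delta_pos": [-448, 201, 0], "roll": -3.4, "jaw": 0}, {"delta_pos": [-448, 201, 0], "roll": -3.4, "jaw": 0}, {"delta_pos": [-448, 201, 0], "roll": -3.4, "jaw": 0}, {"delta_pos": [-448, 201, 0], "roll": -3.4, "jaw": 0}, {"delta_pos": [-448, 201, 0], "roll": -3.4, "jaw": 0}, {"delta_pos": [-448, 201, 0], "roll": -3.4, "jaw": 0}, {"delta_pos": [-448, 201, 0], "roll": -3.4, "jaw": 0}, {"delta_pos": [-448, 201, 0], "roll": -3.4, "jaw": 0}, {"delta_pos": [-448, 201, 0], "roll": -3.4, "jaw": 0}, {"delta_pos": [-448, 201, 0], "roll": -3.4, "jaw": 0}, {"delta_pos": [-448, 201, 0], "roll": -3.4, "jaw": 0}, {"delta_pos": [-448, 201, 0], "roll": -3.4, "jaw": 0}, {"delta_pos": [-448, 201, 0], "roll": -3.4, "jaw": 0}, {"delta_pos": [-448, 201, 0], "roll": -3.4, "jaw": 0}]}}

```text
time_s: 27.35
ee_pos: [527.3, -223.1, 198.8]
ee_rot: [-179.8, -0.1, 77.0]
force: [-0.6, 0.7, -0.7]
gripper_width: 11.1
gripper_force: 19.9
```

Run:
```python
from h import *
s=env.state(); print(s['ee_pos'],s['gripper_width']); slot(3,46)
```

```text
[ 527.29039663 -223.10398552  198.79414257] 11.061798731432473
[ 529.7 -223.2]
d [  0.4   2.3 152.8] roll -0.01 rows 3.7 q6 -11.1
```

>>> {"method": "arm_command", "body": {"rows": [{"delta_pos": [0, 1, 20], "roll": 0, "jaw": 0}, {"delta_pos": [0, 1, 55], "roll": 0, "jaw": 0}, {"delta_pos": [0, 1, 90], "roll": 0, "jaw": 0}, {"delta_pos": [0, 1, 125], "roll": 0, "jaw": 0}, {"delta_pos": [0, 1, 145], "roll": 0, "jaw": 0}, {"delta_pos": [0, 1, 152], "roll": 0, "jaw": 0}, {"delta_pos": [0, 1, 155], "roll": 0, "jaw": 0}, {"delta_pos": [0, 1, 156], "roll": 0, "jaw": 0}, {"delta_pos": [0, 1, 156], "roll": 0, "jaw": 0}]}}

```text
time_s: 28.1
ee_pos: [530.3, -223.8, 45.5]
ee_rot: [179.8, 0.0, 77.1]
force: [-0.7, -0.6, -1.0]
gripper_width: 11.3
gripper_force: 20.0
```

>>> {"method": "arm_command", "body": {"rows": [{"delta_pos": [0, 0, 1], "roll": 0, "jaw": 0}, {"delta_pos": [0, 0, 1.5], "roll": 0, "jaw": 27}, {"delta_pos": [0, 0, 1.5], "roll": 0, "jaw": 27}, {"delta_pos": [0, 0, 1.5], "roll": 0, "jaw": 27}, {"delta_pos": [0, 0, 1.5], "roll": 0, "jaw": 27}, {"delta_pos": [0, 0, -20], "roll": 0, "jaw": 27}, {"delta_pos": [0, 0, -60], "roll": 0, "jaw": 27}, {"delta_pos": [0, 0, -100], "roll": 0, "jaw": 27}, {"delta_pos": [0, 0, -140], "roll": 0, "jaw": 27}, {"delta_pos": [-65, -30, -160], "roll": 0, "jaw": 0}, {"delta_pos": [-65, -30, -160], "roll": 0, "jaw": 0}, {"delta_pos": [-65, -30, -160], "roll": 0, "jaw": 0}, {"delta_pos": [-65, -30, -160], "roll": 0, "jaw": 0}]}}

```text
time_s: 29.18
ee_pos: [484.8, -281.6, 205.2]
ee_rot: [179.9, 0.0, 76.8]
force: [0.1, -0.0, -0.1]
gripper_width: 1.7
gripper_force: 0.0
```

Run:
```python
from h import *
import pickle
f=grab('wrist'); print(f['s']['ee_pos'],f['s']['ee_rot'])
cv2.imwrite('pics/w5.png',f['img'][30:270,130:450].repeat(2,0).repeat(2,1)); pickle.dump({k:(np.array(v) if k!='s' else v) for k,v in f.items()},open('w5.pkl','wb'))
go(572.4,353.2,160,167)
```

```text
[ 484.81087377 -281.62298269  205.24386619] [1.79897641e+02 5.94069798e-03 7.68383030e+01]
d [637.2 -58.5  44.5] roll -18.02 rows 15.4 q6 -18.2
```

View pics/w5.png

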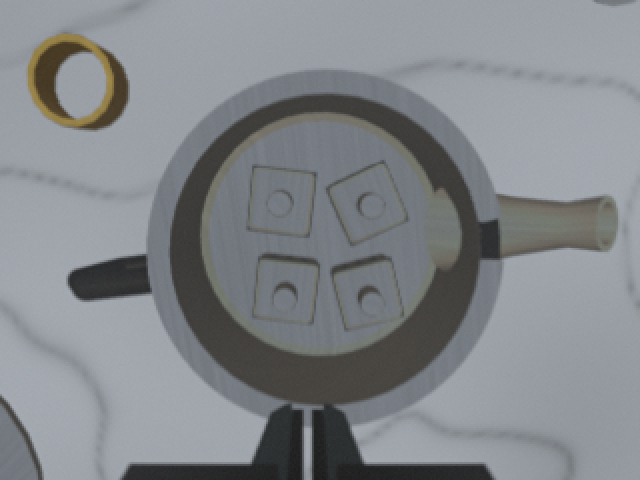

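All four infusers stand upright in the pot, with the notch at about (490,240) in the crop. Next I'll shut the chest.

>>> {"method": "arm_command", "body": {"rows": [{"delta_pos": [637, -58, 45], "roll": -18, "jaw": 0}, {"delta_pos": [637, -58, 45], "roll": -18, "jaw": 0}, {"delta_pos": [637, -58, 45], "roll": -18, "jaw": 0}, {"delta_pos": [637, -58, 45], "roll": -18, "jaw": 0}, {"delta_pos": [637, -58, 45], "roll": -18, "jaw": 0}, {"delta_pos": [637, -58, 45], "roll": -18, "jaw": 0}, {"delta_pos": [637, -58, 45], "roll": -18, "jaw": 0}, {"delta_pos": [637, -58, 45], "roll": -18, "jaw": 0}, {"delta_pos": [637, -58, 45], "roll": -18, "jaw": 0}, {"delta_pos": [637, -58, 45], "roll": -18, "jaw": 0}, {"delta_pos": [637, -58, 45], "roll": -18, "jaw": 0}, {"delta_pos": [637, -58, 45], "roll": -18, "jaw": 0}, {"delta_pos": [637, -58, 45], "roll": -18, "jaw": 0}, {"delta_pos": [637, -58, 45], "roll": -18, "jaw": 0}, {"delta_pos": [637, -58, 45], "roll": -18, "jaw": 0}, {"delta_pos": [637, -58, 45], "roll": -18, "jaw": 0}, {"delta_pos": [637, -58, 45], "roll": -18, "jaw": 0}, {"delta_pos": [637, -58, 45], "roll": -18, "jaw": 0}, {"delta_pos": [637, -58, 45], "roll": -18, "jaw": 0}]}}

```text
time_s: 30.82
ee_pos: [571.2, 352.8, 158.6]
ee_rot: [-179.9, -0.1, 167.0]
force: [-0.2, -0.7, -0.4]
gripper_width: 0.4
gripper_force: 0.0
```

Run:
```python
from h import *
import pickle
print(env.state()['ee_pos'],env.state()['ee_rot'][2]); go(572.4,353.2,90,167)
f=pickle.load(open('w5.pkl','rb'))
c=np.array([503.8,-241.9])
P=onz(f,np.array([(153,248),(502,250),(325,70),(200,125),(452,125),(200,372),(450,372)])/2+[130,30],104)[:,:2]
A=np.c_[2*P,np.ones(len(P))]; s=np.linalg.lstsq(A,(P**2).sum(1),rcond=None)[0]; print('pot',s[:2],np.sqrt(s[2]+s[:2]@s[:2]))
n=onz(f,np.array([(480,222),(480,258),(499,218),(499,260)])/2+[130,30],[104,104,104,104])[:,:2]-s[:2]; print(np.degrees(np.arctan2(n[:,1],n[:,0])),np.hypot(*n.T))
sp=onz(f,np.array([(605,222),(75,283)])/2+[130,30],[95,90])[:,:2]-s[:2]; print('spout/handle',np.degrees(np.arctan2(sp[:,1],sp[:,0])))
# lid from w3 view and any change now
```

```text
[571.24241219 352.80503609 158.60028018] 167.03735306193536
d [-1.   0.6 68.6] roll 0.01 rows 1.6 q6 -46.3
pot [ 504.66440626 -241.28311768] 72.22854483263802
[  0.7396061  -12.43350208   0.53464369 -13.16034772] [64.10099057 63.25049191 71.91820403 71.19629262]
spout/handle [ -5.88537117 172.92001735]
```

>>> {"method": "arm_command", "body": {"rows": [{"delta_pos": [-1, 0.6, 30], "roll": 0, "jaw": 0}, {"delta_pos": [-1, 0.6, 60], "roll": 0, "jaw": 0}, {"delta_pos": [-1, 0.6, 76], "roll": 0, "jaw": 0}, {"delta_pos": [-1, 0.6, 83], "roll": 0, "jaw": 0}, {"delta_pos": [-1, 0.6, 87], "roll": 0, "jaw": 0}, {"delta_pos": [-1, 0.6, 89], "roll": 0, "jaw": 0}, {"delta_pos": [-1, 0.6, 90], "roll": 0, "jaw": 0}, {"delta_pos": [-1, 0.6, 90], "roll": 0, "jaw": 0}]}}

```text
time_s: 31.48
ee_pos: [573.8, 353.2, 71.3]
ee_rot: [179.9, 0.1, 167.0]
force: [-2.2, -2.0, 4.9]
gripper_width: 0.4
gripper_force: 2.5
```

Push down a bit more, then slide along −y.

>>> {"method": "arm_command", "body": {"rows": [{"delta_pos": [0, 0, 1], "roll": 0, "jaw": 0}, {"delta_pos": [0, 0, 2.5], "roll": 0, "jaw": 0}, {"delta_pos": [0, 0, 2.5], "roll": 0, "jaw": 0}, {"delta_pos": [0, -5, 2.5], "roll": 0, "jaw": 0}, {"delta_pos": [0, -10, 2.5], "roll": 0, "jaw": 0}, {"delta_pos": [0, -20, 2.5], "roll": 0, "jaw": 0}, {"delta_pos": [0, -30, 2.5], "roll": 0, "jaw": 0}, {"delta_pos": [0, -40, 2.5], "roll": 0, "jaw": 0}, {"delta_pos": [0, -50, 2.5], "roll": 0, "jaw": 0}, {"delta_pos": [0, -60, 2.5], "roll": 0, "jaw": 0}, {"delta_pos": [0, -70, 2.5], "roll": 0, "jaw": 0}, {"delta_pos": [0, -80, 2.5], "roll": 0, "jaw": 0}, {"delta_pos": [0, -90, 2.5], "roll": 0, "jaw": 0}, {"delta_pos": [0, -90, 2.5], "roll": 0, "jaw": 0}]}}

```text
time_s: 32.65
ee_pos: [554.3, 265.7, 70.3]
ee_rot: [179.8, 0.2, 166.9]
force: [-2.4, -0.6, 9.7]
gripper_width: 0.5
gripper_force: 4.8
```

>>> {"method": "arm_command", "body": {"rows": [{"delta_pos": [0, -6, 0], "roll": 0, "jaw": 0}, {"delta_pos": [0, -12, 0.5], "roll": 0, "jaw": 0}, {"delta_pos": [0, -18, 0.5], "roll": 0, "jaw": 0}, {"delta_pos": [0, -24, 0.5], "roll": 0, "jaw": 0}, {"delta_pos": [0, -30, 0.5], "roll": 0, "jaw": 0}, {"delta_pos": [0, -35, 0.5], "roll": 0, "jaw": 0}, {"delta_pos": [0, -39, 0.5], "roll": 0, "jaw": 0}, {"delta_pos": [0, -42, 0.5], "roll": 0, "jaw": 0}, {"delta_pos": [0, -44, 0.5], "roll": 0, "jaw": 0}, {"delta_pos": [0, -44, 0.5], "roll": 0, "jaw": 0}]}}

```text
time_s: 33.48
ee_pos: [545.7, 225.5, 70.3]
ee_rot: [179.5, 0.4, 166.9]
force: [-2.5, 4.4, 11.3]
gripper_width: 0.4
gripper_force: 5.5
```

>>> {"method": "arm_command", "body": {"rows": [{"delta_pos": [0, -2, 0], "roll": 0, "jaw": 0}, {"delta_pos": [0, -4, 0], "roll": 0, "jaw": 0}, {"delta_pos": [0, -4, 0], "roll": 0, "jaw": 0}, {"delta_pos": [0, -4, 0], "roll": 0, "jaw": 0}]}}

```text
time_s: 33.82
ee_pos: [545.9, 222.1, 70.3]
ee_rot: [179.5, 0.5, 166.9]
force: [-1.2, 4.3, 9.5]
gripper_width: 0.3
gripper_force: 4.8
```

>>> {"method": "arm_command", "body": {"rows": [{"delta_pos": [0, -2, 0], "roll": 0, "jaw": 0}, {"delta_pos": [0, -4, 0], "roll": 0, "jaw": 0}, {"delta_pos": [0, -5, 0], "roll": 0, "jaw": 0}, {"delta_pos": [0, -5, 0], "roll": 0, "jaw": 0}]}}

```text
time_s: 34.15
ee_pos: [545.4, 217.7, 70.4]
ee_rot: [179.4, 0.5, 166.9]
force: [1.1, 6.0, 8.3]
gripper_width: 0.5
gripper_force: 5.7
```

>>> {"method": "arm_command", "body": {"rows": [{"delta_pos": [0, -2, 0], "roll": 0, "jaw": 0}, {"delta_pos": [0, -4, 0], "roll": 0, "jaw": 0}, {"delta_pos": [0, -4, 0], "roll": 0, "jaw": 0}]}}

```text
time_s: 34.4
ee_pos: [545.4, 217.2, 70.6]
ee_rot: [179.0, 0.6, 166.8]
force: [1.3, 16.1, 6.3]
gripper_width: 0.5
gripper_force: 9.4
```

>>> {"method": "arm_command", "body": {"rows": [{"delta_pos": [0, 3, 0], "roll": 0, "jaw": 0}, {"delta_pos": [0, 4, -4], "roll": 0, "jaw": 0}, {"delta_pos": [0, 4, -20], "roll": 0, "jaw": 0}, {"delta_pos": [0, 4, -60], "roll": 0, "jaw": 0}, {"delta_pos": [60, -50, -190], "roll": 0, "jaw": 0}, {"delta_pos": [60, -50, -190], "roll": 0, "jaw": 0}, {"delta_pos": [60, -50, -190], "roll": 0, "jaw": 0}, {"delta_pos": [60, -50, -190], "roll": 0, "jaw": 0}, {"delta_pos": [60, -50, -190], "roll": 0, "jaw": 0}, {"delta_pos": [60, -50, -190], "roll": 0, "jaw": 0}, {"delta_pos": [60, -50, -190], "roll": 0, "jaw": 0}]}}

```text
time_s: 35.32
ee_pos: [470.8, 175.2, 256.4]
ee_rot: [179.9, 0.1, 167.0]
force: [-0.7, 0.2, -1.0]
gripper_width: 0.5
gripper_force: 0.0
```

Run:
```python
from h import *
import pickle
f=grab('wrist'); print(f['s']['ee_pos'],f['s']['ee_rot'])
cv2.imwrite('pics/w6.png',cv2.resize(f['img'],(800,600),interpolation=cv2.INTER_CUBIC)); pickle.dump({k:(np.array(v) if k!='s' else v) for k,v in f.items()},open('w6.pkl','wb'))
```

```text
[470.84313203 175.19147589 256.40510939] [1.79939997e+02 7.65797119e-02 1.66993304e+02]
```

View pics/w6.png

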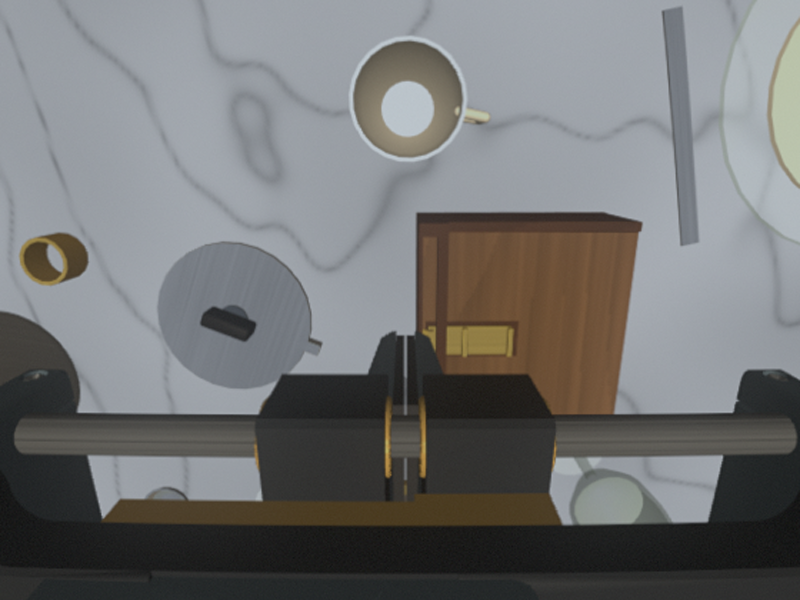

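The chest is shut again, with the pad at (490,341) and the tooth behind the bar. The lid disc is around (235,315), its key at (315,346), and its knob runs from (205,318) to (252,330).

Run:
```python
from h import *
import pickle
f=pickle.load(open('w6.pkl','rb')); C=cloud(f)
a=np.radians(-12.9); R=np.array([[np.cos(a),-np.sin(a)],[np.sin(a),np.cos(a)]])
for u,v in [(490,341),(480,341),(500,341),(560,300),(560,380),(443,280)]:
    p=C[int(v*.7),int(u*.7)]; print('chest',((p[:2]-[550.1,255.7])@R).round(1),p[2].round(1))
for p,z in [((467,341),80),((513,341),80)]: print('ridge',((onz(f,np.array([p])*.7,z)[0,:2]-[550.1,255.7])@R).round(1))
m=(abs(C[...,2]-16)<4); P=C[m][:,:2]; P=P[np.hypot(P[:,0]-490,P[:,1]-3)<120]
c=np.array([490,3.])
# ransac-free: edge of disc from mask -> minEnclosing within 75
for _ in range(10):
    Q=P[np.hypot(*(P-c).T)<78]; h=cv2.convexHull(Q.astype(np.float32))[:,0]; r=np.hypot(*(h-c).T)
    hh=h[r<75]; A=np.c_[2*hh,np.ones(len(hh))]; s=np.linalg.lstsq(A,(hh**2).sum(1),rcond=None)[0]; c=s[:2]
print('lid',c,np.sqrt(s[2]+c@c),len(P))
pts=onz(f,np.array([(158,315),(237,242),(311,310),(240,388),(186,265),(287,265),(182,361)])*.7,16)[:,:2]
A=np.c_[2*pts,np.ones(len(pts))]; s=np.linalg.lstsq(A,(pts**2).sum(1),rcond=None)[0]; print('lid px',s[:2],np.sqrt(s[2]+s[:2]@s[:2]))
k=onz(f,np.array([(317,346)])*.7,10)[0,:2]-s[:2]; print('key',np.degrees(np.arctan2(k[1],k[0])),np.hypot(*k))
K=C[(C[...,2]>30)&(C[...,2]<46)&(np.hypot(C[...,0]-c[0],C[...,1]-c[1])<60)]; print('knob',K.mean(0),cv2.minAreaRect(K[:,:2].astype(np.float32)))
kn=onz(f,np.array([(203,319),(252,333)])*.7,40)[:,:2]; print(kn,np.degrees(np.arctan2(*(kn[1]-kn[0])[::-1])))
```

```text
chest [ -1.  -27.7] 72.4
chest [ -1.7 -36.1] 73.9
chest [ -1.7 -20. ] 74.3
chest [-33.1  27.7] 67.5
chest [36.3 33.6] 69.1
chest [-53.5 -67.7] 83.5
ridge [ -3.2 -47.3]
ridge [ -3.  -10.9]
lid [492.8324453    6.84891516] 71.30939356748513 8118
lid px [493.8665395   10.30953642] 70.67489687712965
key 55.346514812732785 77.30959017720107
knob [491.61720698   8.49987764  37.67096005] ((492.2261962890625, 7.441768646240234), (42.871849060058594, 14.182209968566895), 56.19317626953125)
[[480.92946158  -7.91787616]
 [502.9556274   30.02379658]] 59.863677405349186
```

Run:
```python
from h import *
go(491.9,8,90,56.5)
```

```text
d [ -58.4 -158.1  165.5] roll 22.1 rows 15.5 q6 -57.9
```

>>> {"method": "arm_command", "body": {"rows": [{"delta_pos": [-58.4, -158, 60], "roll": 22.1, "jaw": 45}, {"delta_pos": [-58.4, -158, 60], "roll": 22.1, "jaw": 45}, {"delta_pos": [-58.4, -158, 60], "roll": 22.1, "jaw": 45}, {"delta_pos": [-58.4, -158, 60], "roll": 22.1, "jaw": 45}, {"delta_pos": [-58.4, -158, 60], "roll": 22.1, "jaw": 45}, {"delta_pos": [-58.4, -158, 60], "roll": 22.1, "jaw": 45}, {"delta_pos": [-58.4, -158, 60], "roll": 22.1, "jaw": 45}, {"delta_pos": [-58.4, -158, 60], "roll": 22.1, "jaw": 45}, {"delta_pos": [-58.4, -158, 60], "roll": 22.1, "jaw": 45}, {"delta_pos": [-58.4, -158, 60], "roll": 22.1, "jaw": 45}, {"delta_pos": [-58.4, -158, 60], "roll": 22.1, "jaw": 45}, {"delta_pos": [-58.4, -158, 90], "roll": 22.1, "jaw": 45}, {"delta_pos": [-58.4, -158, 120], "roll": 22.1, "jaw": 45}, {"delta_pos": [-58.4, -158, 150], "roll": 22.1, "jaw": 45}, {"delta_pos": [-58.4, -158, 165], "roll": 22.1, "jaw": 45}, {"delta_pos": [-58.4, -158, 165], "roll": 22.1, "jaw": 45}, {"delta_pos": [-58.4, -158, 165], "roll": 22.1, "jaw": 45}, {"delta_pos": [-58.4, -158, 165], "roll": 22.1, "jaw": 45}]}}

```text
time_s: 36.87
ee_pos: [491.7, 8.0, 90.2]
ee_rot: [-179.9, 0.1, 56.6]
force: [0.4, 0.3, 0.9]
gripper_width: 41.0
gripper_force: 0.0
```

Run:
```python
from h import *
print(env.state()['ee_pos'],env.state()['ee_rot'])
f=grab('wrist'); cv2.imwrite('pics/w7.png',f['img'])
C=cloud(f); K=C[(C[...,2]>32)&(C[...,2]<44)&(np.hypot(C[...,0]-492,C[...,1]-8)<45)]; print(len(K))
if len(K)>50: print('knob',K.mean(0),cv2.minAreaRect(K[:,:2].astype(np.float32)))
go(491.9,8,20,56.5)
```

```text
[491.74335793   8.0065739   90.15415782] [-1.79898131e+02  5.93975605e-02  5.65972228e+01]
260
knob [458.99154137  -1.51067382  37.80368813] ((458.112548828125, -2.9343976974487305), (24.887590408325195, 5.956943511962891), 57.952850341796875)
d [-0.1 -0.1 70.8] roll 0.02 rows 1.7 q6 33.0
```

View pics/w7.png

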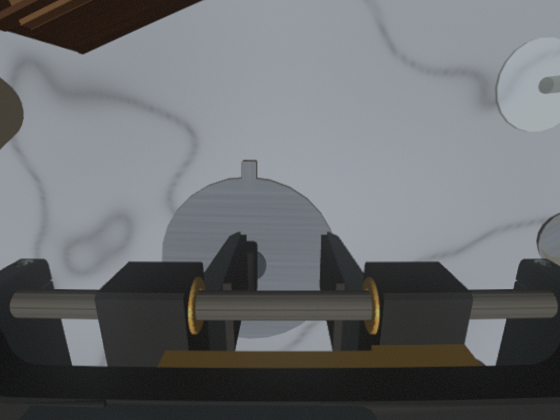

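The lid has been knocked aside: its disc now spans 163–333 by 178–337 px and its key is at (249,165). I'll measure it again.

Run:
```python
from h import *
f=grab('wrist'); s=f['s']
pts=onz(f,[(163,254),(333,254),(240,178),(190,202),(307,200),(253,337),(201,321)],16)[:,:2]
A=np.c_[2*pts,np.ones(len(pts))]; q=np.linalg.lstsq(A,(pts**2).sum(1),rcond=None)[0]; c=q[:2]; print('lid px',c,np.sqrt(q[2]+c@c),np.hypot(*(pts-c).T).round(1))
k=onz(f,[(249,161),(249.5,177)],10)[:,:2]-c; print('key',np.degrees(np.arctan2(k[:,1],k[:,0])),np.hypot(*k.T))
C=cloud(f); K=C[(C[...,2]>10)&(C[...,2]<22)&(np.hypot(C[...,0]-c[0],C[...,1]-c[1])<74)]; print(len(K),K.min(0),K.max(0))
go(c[0]-33,c[1]-50,150,56.5)
```

```text
lid px [450.1238897   -8.00030414] 69.75935194098653 [70.2 68.5 70.8 68.2 70.6 70.5 69.5]
key [55.39457707 55.15522512] [82.67848465 70.35098859]
13073 [391.3302169  -80.11007866  10.22294654] [520.64092804  63.23656825  21.7469656 ]
d [-96.4 -26.3 -58.8] roll 0.02 rows 2.8 q6 33.0
```

>>> {"method": "arm_command", "body": {"rows": [{"delta_pos": [-96, -26, -60], "roll": 0, "jaw": 45}, {"delta_pos": [-96, -26, -60], "roll": 0, "jaw": 45}, {"delta_pos": [-96, -26, -60], "roll": 0, "jaw": 45}, {"delta_pos": [-96, -26, -60], "roll": 0, "jaw": 45}, {"delta_pos": [-96, -26, -60], "roll": 0, "jaw": 45}, {"delta_pos": [-96, -26, -60], "roll": 0, "jaw": 45}, {"delta_pos": [-96, -26, -60], "roll": 0, "jaw": 45}]}}

```text
time_s: 37.55
ee_pos: [417.6, -57.3, 151.1]
ee_rot: [-180.0, -0.0, 56.6]
force: [-0.5, 0.6, 0.3]
gripper_width: 41.1
gripper_force: 0.0
```

Run:
```python
from h import *
f=grab('wrist'); s=f['s']; print(s['ee_pos'])
C=cloud(f); c=np.array([451,-7.])
K=C[(C[...,2]>34)&(C[...,2]<44)&(np.hypot(C[...,0]-c[0],C[...,1]-c[1])<45)]; print(len(K)); print('knob',K.mean(0),cv2.minAreaRect(K[:,:2].astype(np.float32)))
m=((abs(C[...,2]-16)<5)&(np.hypot(C[...,0]-c[0],C[...,1]-c[1])<95)).astype(np.uint8)
Q=C[m>0][:,:2]; r=np.hypot(*(Q-c).T); print(len(Q))
for _ in range(15):
    th=np.degrees(np.arctan2(*(Q-c).T[::-1])); b=[]
    for t in range(-180,180,6):
        if abs((t+3-56+180)%360-180)<12: continue
        w=Q[(th>=t)&(th<t+6)]
        if len(w)>5: b.append(w[np.argmax(np.hypot(*(w-c).T))])
    b=np.array(b); A=np.c_[2*b,np.ones(len(b))]; q=np.linalg.lstsq(A,(b**2).sum(1),rcond=None)[0]; c=q[:2]
print('lid',c,np.sqrt(q[2]+c@c))
g=C[(C[...,2]>7)&(C[...,2]<19)][:,:2]; r=np.hypot(*(g-c).T); g=g[(r>76)&(r<90)]; d=g.mean(0)-c; print('key',np.degrees(np.arctan2(d[1],d[0])),len(g))
cv2.imwrite('pics/w8.png',f['img'])
```

```text
[417.60977721 -57.33719927 151.09088843]
840
knob [449.31033024  -8.14888762  38.68405361] ((448.9473876953125, -8.537506103515625), (42.919761657714844, 14.01175594329834), 55.088558197021484)
18860
lid [448.8396157   -8.49106405] 71.65671714266571
key 54.9055819210394 140
```

View pics/w8.png

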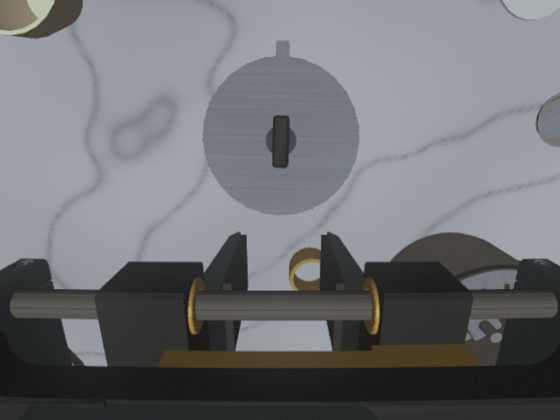

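The lid is now at (449,−8) with its yaw at 55°, lying free; the ring at (308,270) is clear of it.

Run:
```python
from h import *
go(449,-8.4,20,55)
```

```text
d [ 58.1  -0.6 130.8] roll 0.31 rows 3.4 q6 24.0
```

>>> {"method": "arm_command", "body": {"squeeze": 45, "rows": [{"delta_pos": [58, -0.6, 30], "roll": 0.31, "jaw": 45}, {"delta_pos": [58, -0.6, 60], "roll": 0.31, "jaw": 45}, {"delta_pos": [58, -0.6, 85], "roll": 0.31, "jaw": 45}, {"delta_pos": [58, -0.6, 105], "roll": 0.31, "jaw": 45}, {"delta_pos": [58, -0.6, 120], "roll": 0.31, "jaw": 45}, {"delta_pos": [58, -0.6, 127], "roll": 0.31, "jaw": 45}, {"delta_pos": [58, -0.6, 130], "roll": 0.31, "jaw": 45}, {"delta_pos": [58, -0.6, 130], "roll": 0.31, "jaw": 45}, {"delta_pos": [58, -0.6, 130], "roll": 0.31, "jaw": 0}, {"delta_pos": [58, -0.6, 130], "roll": 0.31, "jaw": 0}, {"delta_pos": [58, -0.6, 130], "roll": 0.31, "jaw": 0}, {"delta_pos": [58, -0.6, 130], "roll": 0.31, "jaw": 0}, {"delta_pos": [58, -0.6, 130], "roll": 0.31, "jaw": 0}]}}

```text
time_s: 38.68
ee_pos: [448.5, -9.0, 22.0]
ee_rot: [180.0, -0.0, 54.9]
force: [-1.2, 1.7, 3.9]
gripper_width: 13.4
gripper_force: 45.0
```

>>> {"method": "arm_command", "body": {"rows": [{"delta_pos": [0, 0, -10], "roll": 0, "jaw": 0}, {"delta_pos": [0, 0, -30], "roll": 0, "jaw": 0}, {"delta_pos": [0, 0, -60], "roll": 0, "jaw": 0}, {"delta_pos": [0, 0, -90], "roll": 0, "jaw": 0}, {"delta_pos": [0, 0, -120], "roll": 0, "jaw": 0}, {"delta_pos": [0, 0, -150], "roll": 0, "jaw": 0}, {"delta_pos": [0, 0, -150], "roll": 0, "jaw": 0}, {"delta_pos": [0, 0, -150], "roll": 0, "jaw": 0}, {"delta_pos": [0, 0, -150], "roll": 0, "jaw": 0}]}}

```text
time_s: 39.43
ee_pos: [447.5, -9.1, 170.5]
ee_rot: [-179.9, 0.1, 55.0]
force: [0.3, -0.3, -2.2]
gripper_width: 13.7
gripper_force: 45.0
```

Run:
```python
from h import *
print(env.state()['gripper_width']); go(504.2,-241.6,170,22)
```

```text
13.68587750225976
d [-157.8  179.9    0.5] roll 6.59 rows 5.7 q6 32.4
```

>>> {"method": "arm_command", "body": {"rows": [{"delta_pos": [-20, 22, 0], "roll": 0.6, "jaw": 0}, {"delta_pos": [-40, 45, 0], "roll": 1.5, "jaw": 0}, {"delta_pos": [-60, 68, 0], "roll": 2.4, "jaw": 0}, {"delta_pos": [-80, 91, 0], "roll": 3.3, "jaw": 0}, {"delta_pos": [-100, 114, 0], "roll": 4.2, "jaw": 0}, {"delta_pos": [-120, 137, 0], "roll": 5.1, "jaw": 0}, {"delta_pos": [-140, 160, 0], "roll": 5.9, "jaw": 0}, {"delta_pos": [-152, 174, 0], "roll": 6.4, "jaw": 0}, {"delta_pos": [-157.8, 180, 0], "roll": 6.59, "jaw": 0}, {"delta_pos": [-157.8, 180, 0], "roll": 6.59, "jaw": 0}, {"delta_pos": [-157.8, 180, 0], "roll": 6.59, "jaw": 0}, {"delta_pos": [-157.8, 180, 0], "roll": 6.59, "jaw": 0}]}}

```text
time_s: 40.43
ee_pos: [504.5, -240.1, 170.6]
ee_rot: [-179.9, 0.1, 22.1]
force: [-0.0, -0.2, -1.1]
gripper_width: 13.4
gripper_force: 45.0
```

Run:
```python
from h import *
f=grab('wrist'); s=f['s']; print(s['ee_pos'],s['ee_rot'],s['gripper_width'],s['force'])
cv2.imwrite('pics/w9.png',f['img']); go(504.2,-241.6,132,22)
```

```text
[ 504.53478162 -240.11916411  170.58954139] [-1.79863147e+02  6.86576996e-02  2.20840334e+01] 13.4046193297201 [-5.49856409e-04 -1.76023999e-01 -1.06803441e+00]
d [-1.1  1.2 38.9] roll 0.02 rows 0.9 q6 41.3
```

View pics/w9.png

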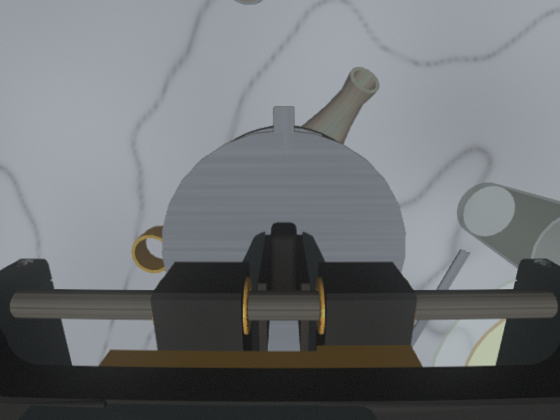

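The view shows the lid held with its key at (284,107) and the spout about 28° to one side. I'll check the lid's offset along the knob.

Run:
```python
from h import *
f=grab('wrist'); s=f['s']; print(s['ee_pos'])
a=np.radians(s['ee_rot'][2]); X=np.array([np.cos(a),np.sin(a)]); Y=np.array([np.sin(a),-np.cos(a)])
z=s['ee_pos'][2]-22
for p,h in [((284,106),10),((163,238),16),((406,238),16),((225,143),16)]:
    d=onz(f,[p],z+h)[0,:2]-s['ee_pos'][:2]; print(p,(d@X).round(1),(d@Y).round(1))
go(504.2,-241.6,132,22)
```

```text
[ 504.75338192 -240.11248227  170.94954798]
(284, 106) 85.2 1.6
(163, 238) 13.0 -67.9
(406, 238) 13.0 71.6
(225, 143) 66.4 -29.5
d [-1.2  1.  39.3] roll 0.02 rows 0.9 q6 41.3
```

>>> {"method": "arm_command", "body": {"rows": [{"delta_pos": [-2.7, 0.6, 10], "roll": 0, "jaw": 0}, {"delta_pos": [-2.7, 0.6, 25], "roll": 0, "jaw": 0}, {"delta_pos": [-2.7, 0.6, 37], "roll": 0, "jaw": 0}, {"delta_pos": [-2.7, 0.6, 43], "roll": 0, "jaw": 0}, {"delta_pos": [-2.7, 0.6, 46], "roll": 0, "jaw": 0}, {"delta_pos": [-2.7, 0.6, 46], "roll": 0, "jaw": 0}, {"delta_pos": [-2.7, 0.6, 46], "roll": 0, "jaw": 0}]}}

```text
time_s: 41.12
ee_pos: [503.3, -243.2, 125.7]
ee_rot: [180.0, -0.0, 22.0]
force: [0.1, -0.6, -2.4]
gripper_width: 13.9
gripper_force: 45.0
```

>>> {"method": "arm_command", "body": {"rows": [{"delta_pos": [0, 0, 1], "roll": 0, "jaw": 0}, {"delta_pos": [0, 0, 2], "roll": 0, "jaw": 0}, {"delta_pos": [0, 0, 2], "roll": 0, "jaw": 0}]}}

```text
time_s: 41.37
ee_pos: [503.2, -243.3, 123.7]
ee_rot: [180.0, -0.0, 22.0]
force: [-0.0, 0.8, -1.3]
gripper_width: 13.6
gripper_force: 45.0
```

>>> {"method": "arm_command", "body": {"rows": [{"delta_pos": [0.2, -1.8, 0], "roll": 0, "jaw": 0}, {"delta_pos": [0.2, -1.8, 1], "roll": 0, "jaw": 0}, {"delta_pos": [0.2, -1.8, 2], "roll": 0, "jaw": 0}, {"delta_pos": [0.2, -1.8, 2], "roll": 0, "jaw": 0}]}}

```text
time_s: 41.7
ee_pos: [502.6, -241.4, 121.9]
ee_rot: [180.0, -0.0, 22.0]
force: [-1.1, 0.8, 0.5]
gripper_width: 13.5
gripper_force: 45.0
```

>>> {"method": "arm_command", "body": {"rows": [{"delta_pos": [0, 0, 1], "roll": 0, "jaw": 0}, {"delta_pos": [0, 0, 1.5], "roll": 0, "jaw": 0}, {"delta_pos": [0, 0, 1.5], "roll": 0, "jaw": 0}]}}

```text
time_s: 41.95
ee_pos: [502.5, -241.6, 121.3]
ee_rot: [180.0, -0.0, 22.0]
force: [-4.3, 0.5, 6.9]
gripper_width: 13.7
gripper_force: 45.0
```

The key touches the rim at about 28° from the notch, with 7 N of contact force. Now turn.

>>> {"method": "arm_command", "body": {"rows": [{"delta_pos": [0, 0, 0], "roll": 0.5, "jaw": 0}, {"delta_pos": [0, 0, 0], "roll": 1, "jaw": 0}, {"delta_pos": [0, 0, 0], "roll": 1.5, "jaw": 0}, {"delta_pos": [0, 0, 0], "roll": 2, "jaw": 0}, {"delta_pos": [0, 0, 0], "roll": 2.5, "jaw": 0}, {"delta_pos": [0, 0, 0], "roll": 3, "jaw": 0}, {"delta_pos": [0, 0, 0], "roll": 3.5, "jaw": 0}, {"delta_pos": [0, 0, 0], "roll": 4, "jaw": 0}, {"delta_pos": [0, 0, 0], "roll": 4.4, "jaw": 0}, {"delta_pos": [0, 0, 0], "roll": 4.4, "jaw": 0}]}}

```text
time_s: 42.78
ee_pos: [503.8, -240.6, 121.1]
ee_rot: [-179.9, -0.2, -0.1]
force: [-0.0, 3.6, 5.0]
gripper_width: 13.3
gripper_force: 45.0
```

>>> {"method": "arm_command", "body": {"rows": [{"delta_pos": [0, 0, 0.5], "roll": 0.2, "jaw": 0}, {"delta_pos": [0, 0, 1], "roll": 0.4, "jaw": 0}, {"delta_pos": [0, 0, 1], "roll": 0.6, "jaw": 0}, {"delta_pos": [0, 0, 1], "roll": 0.8, "jaw": 0}, {"delta_pos": [0, 0, 1], "roll": 1.0, "jaw": 0}, {"delta_pos": [0, 0, 1], "roll": 1.1, "jaw": 0}, {"delta_pos": [0, 0, 1], "roll": 1.1, "jaw": 0}]}}

```text
time_s: 43.37
ee_pos: [502.2, -241.6, 118.4]
ee_rot: [180.0, 0.1, -5.5]
force: [-0.1, 1.1, -3.1]
gripper_width: 14.0
gripper_force: 45.0
```

The key has dropped into the notch: z fell to 118.4 and the contact force is gone. Now press home.

>>> {"method": "arm_command", "body": {"rows": [{"delta_pos": [0, 0, 1], "roll": 0, "jaw": 0}, {"delta_pos": [0, 0, 2], "roll": 0, "jaw": 0}, {"delta_pos": [0, 0, 3], "roll": 0, "jaw": 0}, {"delta_pos": [0, 0, 4], "roll": 0, "jaw": 0}, {"delta_pos": [0, 0, 5], "roll": 0, "jaw": 0}, {"delta_pos": [0, 0, 5], "roll": 0, "jaw": 0}]}}

```text
time_s: 43.87
ee_pos: [502.6, -241.6, 116.0]
ee_rot: [180.0, -0.0, -5.5]
force: [-2.1, 0.7, 12.1]
gripper_width: 13.6
gripper_force: 45.0
```

>>> {"method": "arm_command", "body": {"rows": [{"delta_pos": [0, 0, 1], "roll": 0, "jaw": 0}, {"delta_pos": [0, 0, 2], "roll": 0, "jaw": 0}, {"delta_pos": [0, 0, 3], "roll": 0, "jaw": 0}, {"delta_pos": [0, 0, 3], "roll": 0, "jaw": 0}]}}

```text
time_s: 44.2
ee_pos: [502.6, -241.6, 115.9]
ee_rot: [179.9, -0.1, -5.5]
force: [-6.6, 4.1, 28.5]
gripper_width: 14.0
gripper_force: 45.0
```

The measured 115.9 − 22 ≈ 94 mm matches the seated height. Releasing.

>>> {"method": "arm_command", "body": {"rows": [{"delta_pos": [0, 0, -3], "roll": 0, "jaw": 0}, {"delta_pos": [0, 0, -3], "roll": 0, "jaw": 0}, {"delta_pos": [0, 0, -3], "roll": 0, "jaw": 35}, {"delta_pos": [0, 0, -3], "roll": 0, "jaw": 35}, {"delta_pos": [0, 0, -3], "roll": 0, "jaw": 35}, {"delta_pos": [0, 0, -3], "roll": 0, "jaw": 35}, {"delta_pos": [0, 0, -25], "roll": 0, "jaw": 35}, {"delta_pos": [0, 0, -60], "roll": 0, "jaw": 35}, {"delta_pos": [-70, 0, -110], "roll": 0, "jaw": 35}, {"delta_pos": [-70, 0, -110], "roll": 0, "jaw": 35}, {"delta_pos": [-70, 0, -110], "roll": 0, "jaw": 35}, {"delta_pos": [-70, 0, -110], "roll": 0, "jaw": 35}, {"delta_pos": [-70, 0, -110], "roll": 0, "jaw": 35}]}}

```text
time_s: 45.28
ee_pos: [433.2, -234.9, 220.5]
ee_rot: [-180.0, -0.0, -5.5]
force: [0.3, 0.2, 0.3]
gripper_width: 31.8
gripper_force: 0.0
```

Run:
```python
from h import *
f=grab('wrist'); s=f['s']; print(s['ee_pos'],s['gripper_width'])
C=cloud(f); c=np.array([502.8,-241.5]); rel=C[...,:2]-c; r=np.hypot(rel[...,0],rel[...,1]); m=(r<70)&(r>30)&(abs(C[...,2]-110)<15)
P=C[m]; A=np.c_[P[:,:2]-c,np.ones(len(P))]; print('plane (mm/m)',np.linalg.lstsq(A,P[:,2],rcond=None)[0]*[1000,1000,1],len(P))
cv2.imwrite('pics/w10.png',f['img'])
g=grab('scene'); cv2.imwrite('pics/s2.png',cv2.resize(g['img'],(800,600)))
```

```text
[ 433.17344069 -234.85503957  220.51983118] 31.812909676527724
plane (mm/m) [ -0.41524586  -0.14757777 109.01077935] 18432
```

View pics/w10.png

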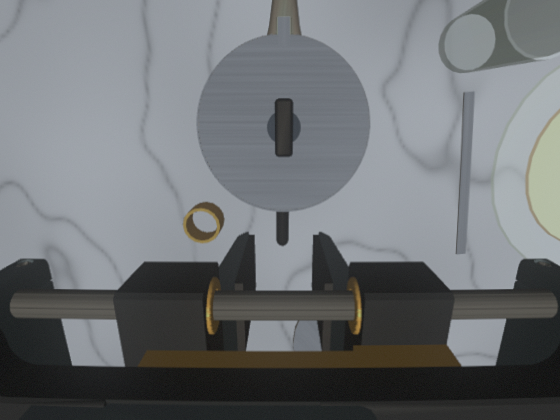

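View pics/s2.png

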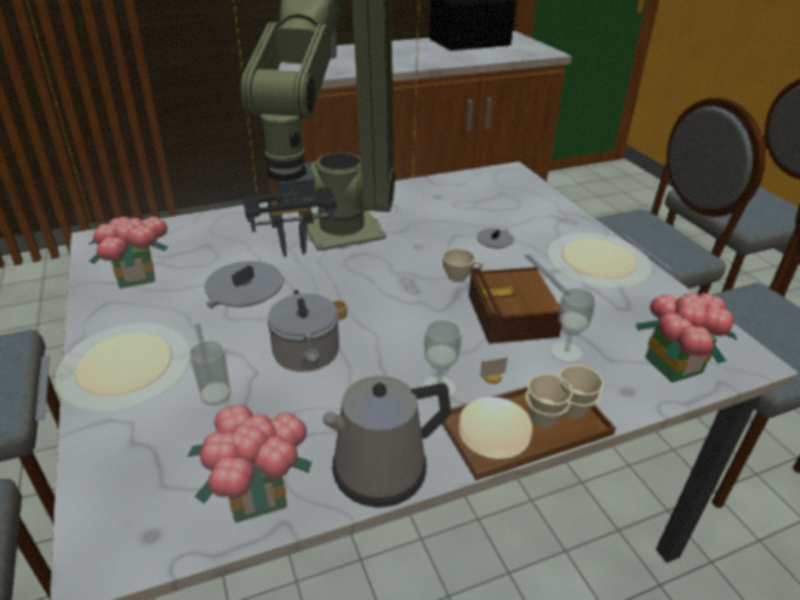

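The lid at (283,122) is level, with its top at about 110 mm and its key over the spout. The chest is shut and the bystanders are unmoved.

```bash
python3 -c "
from h import *
print(env.job_done())"
```

```text
the job is handed in; nothing more can be done
None
```

The job is handed in: all four infusers found in the chest are in the pot, the lid is turned into the notch and pressed home, the chest is shut with its tab up, and no bystander visibly moved in the final pictures; no verdict came back.

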